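Pack the slicer plates and chopstick rests into the stacking organiser

ROBOT

A 7-joint arm with a two-finger parallel gripper is mounted at the origin on the work surface. World frame = base frame: x ahead of the robot, y to its left, z up, the work surface at z = 0. Lengths are in m, angles in degrees, forces in N, time in s.
With the tool pointing down it reaches from about 0.425 to 0.875 m from the base axis. Payload 8.4 kg.
Tool frame: the origin (TCP) lies midway between the tips of the shut fingers; the grasp point (between the pads) lies 19 mm behind it (bot.tcp_to_grasp is the distance from the TCP to the grasp point, in m); z points along the fingers, y is the line along which they close (so a half turn about z gives the same grasp; the last joint's range is limited). The gripper opens to 87 mm and grips with 3 to 60 N. Pads are 19 mm wide; open, the fingers measure 117 mm over their backs; the gripper's body (75 mm by 190 mm) begins 51 mm behind the grasp point.
Start: joints at [-78.793, 19.091, 2.286, 83.961, -0.768, 76.965, -3.352], TCP at [0.189, 0.622, 0.223] pointing down, gripper open.
Joint ranges: [-147.57, 147.57], [-21.85, 119.76], [-74.77, 79.35], [14.55, 137.4], [-85.83, 265.84], [4.83, 119.75], [-152.11, 152.11]. Speed limits (degrees/s): [127.2, 127.2, 159.86, 159.86, 180, 180, 180].

INTERFACE

Orientations are given as [roll, pitch, yaw] about the fixed x, y, z axes, in that order (R = Rz(yaw) Ry(pitch) Rx(roll)).
In Python, from bench import bot, camera, hand_in, outline_of gives the robot as it stands.
- The arm moves only by the shell command python3 -m crank 'ROWS'. ROWS is a JSON object of lists of equal length, an entry for each row: "travel": the shift along the tool's x, y, z in units of 40 mm (1.0 is 40 mm), a list of three; "turn": the turn, a rotation vector about the tool's x, y, z in units of 0.12 rad (1.0 is 0.12 rad), a list of three; "grip": the gripper command: -1 is shut, 1 is fully open, values between are in proportion. In form: {"travel": [[x, y, z], ...], "turn": [[ax, ay, az], ...], "grip": [grip, ...]}. A call has 1 to 5 rows; each row shifts and turns the commanded pose from where the row before left it, along the tool's axes as they then stand; what a row does not reach is not made up. A row lasts 1/12 s, in which the tool goes at most 41.7 mm and 7.16 degrees, less where a joint would pass 70% of its speed; a pose out of reach is approached as far as the arm can. A call with a number of a shift or a turn outside -1 to 1 is refused whole. A call with a gripper value outside its range is refused whole. The fingers move at their own pace and stop on an object; the grip force is fixed at half the most. Time passes only in rows, so rows that do not move let the fingers close. It gives the time, the measured TCP pose, the force, the opening and the grip force at its end, in the units of the state.
- bot.sense(): the state, without advancing time (a new reading comes with each control period).
- camera(name): name is "scene" or "side" or "wrist"; returns a dict with "pixels" (480x640x3 uint8, red, green, blue), "fx", "fy", "cx", "cy" (pixels), "rvec" (rotation vector, rad) and "tvec" (3), from world to camera coordinates, as OpenCV has them. Camera axes: x right, y down, z forward; pixel columns grow to the right and rows downward; lengths in m; the calibration is good to about 2 mm. A picture is of the moment at which its call begins. There is no depth.
- hand_in(): hands the job in; it is judged then, once.
Trained networks look in the newest picture that a camera, given by its name, has taken for a name from the list of things; names that differ only in an ending like _2 or _b are one class to them, and where a whole thing is asked for, a point or a joint stands for the part that bears it (a point fixed in the world has none). Each returns a list of dicts, best first, with "p" (0 to 1); they miss things now and then, are a little off and sometimes report something else, mostly with a low value. They report only what shows in the picture. A call takes as long as a camera call. They do not tell look-alikes from the thing itself.
- outline_of(camera, label): "region" (480x640 bool, what is visible of it) and "pixel" ([column, row] in pixels, amid what is visible of it).
The state is a dict: "clock": time; "joints": joint angles; "joint_vel": joint speeds; "effort": joint torques, N m; "position": TCP position; "tool_rot": TCP orientation; "ft_force": force on the tool from outside, world axes, zero at the start; "wrist_torque": the same for the moment, N m; "width": finger opening in m; "grip_force": force on a finger pad.
Only numpy, scipy, OpenCV 4.12 (cv2) and the standard library are available. Lean on these libraries where they do the work, as an engineer would, in place of code of your own. Each camera call takes 0.05 s, during which the arm holds its last target. There are 200 camera calls.

TASK

Pack the counter organiser: slide each flat slicer plate over the counter, without picking it up, all the way into the wooden dock, one plate to a bay so that none sticks out at the front, then lower the white tray onto the dock with its corner lugs down in the dock's sockets. After that lay every blue chopstick rest in the white tray, and close the stack with the blue tray, its lugs down in the white tray's sockets. Leave the other kitchen things where they are.

Things in the scene. Friction and masses are not known exactly. Their poses are not given: they have to be found in the camera images.
- dock: fixed light wood base, 110 (x) x 266 mm (y), no floor; origin at its centre on the counter. Front (-x) open; back wall's inner face at x +51, 24 high. Three 70 mm wide bays at y -74, 0, +74, parted by 4 mm walls 14 high. 30 mm high corner posts at x +-43, y +-121 have 16 mm square sockets
- dock_seat (a point): point on the dock's axis, 46 mm above the counter, axes as the dock's: where the white tray's centre point lies when that tray is seated (floor on the post tops, x along the dock's x)
- tray_lower_c (a point): white tray, 110 (x) x 266 (y) x 56 mm, 0.4 kg, half-turn symmetric. Up from the lug tips: corner lugs (10 mm dia, 12 long, at x +-43, y +-121); floor 12-16; walls to 48; 24 mm corner posts to 56, each with a 16 mm square socket. Middle grip wall, 12 mm thick in y, 94 long in x, up to 54, parts two 102 x 123 mm compartments. Point: tray centre, 28 above lug tips. 
- tray_cover_c (a point): blue tray, 110 (x) x 266 (y) x 56 mm, 0.4 kg, half-turn symmetric. Up from the lug tips: corner lugs (10 mm dia, 12 long, at x +-43, y +-121); floor 12-16; walls to 48; 24 mm corner posts to 56, each with a 16 mm square socket. Middle grip wall, 12 mm thick in y, 94 long in x, up to 54, parts two 102 x 123 mm compartments. Point: tray centre, 28 above lug tips. 
- tray_lower_seat (a point): point of the white tray, 44 mm above its centre point: where the blue tray's centre point lies when it is seated there, long sides together
- plate_a_c (a point): orange slicer insert plate with a slotted steel face: flat rigid, 90 mm (own x) by 60 mm (own y) by 3 mm, 60 g, lying flat on the counter, too thin to pick up; smooth underside: it slides and turns with fingertips pressed on it (5 to 15 N). The point is its centre. May be absent
- plate_b_c (a point): yellow slicer insert plate with a slotted steel face: flat rigid, 90 mm (own x) by 60 mm (own y) by 3 mm, 60 g, lying flat on the counter, too thin to pick up; smooth underside: it slides and turns with fingertips pressed on it (5 to 15 N). The point is its centre. May be absent
- plate_c_c (a point): green slicer insert plate with a slotted steel face: flat rigid, 90 mm (own x) by 60 mm (own y) by 3 mm, 60 g, lying flat on the counter, too thin to pick up; smooth underside: it slides and turns with fingertips pressed on it (5 to 15 N). The point is its centre. May be absent
- rest_a_c (a point): blue ceramic chopstick rest: a bar 66 mm (own x) by 24 mm (own y), 14 mm high in the middle and 20 mm at its raised ends, 70 g. The point is at its centre, 10 mm above its underside. May be absent
- rest_b_c (a point): blue ceramic chopstick rest: a bar 66 mm (own x) by 24 mm (own y), 14 mm high in the middle and 20 mm at its raised ends, 70 g. The point is at its centre, 10 mm above its underside. May be absent
- rest_c_c (a point): blue ceramic chopstick rest: a bar 66 mm (own x) by 24 mm (own y), 14 mm high in the middle and 20 mm at its raised ends, 70 g. The point is at its centre, 10 mm above its underside. May be absent
- glass_bowl: glass bowl, 110 mm across, 60 mm high: bystander, to be left alone; origin under its centre
- wooden_spoon: wooden spoon, 220 mm long, lying: bystander, to be left alone; origin under its centre, axis x along it
- sauce_bottle: amber sauce bottle, 60 mm across, 170 mm high: bystander, to be left alone; origin under its centre
- mug: white mug, 80 mm across, 90 mm high: bystander, to be left alone; origin under its centre
- spice_jar: terracotta-coloured spice jar, 56 mm across, 90 mm high: bystander, to be left alone; origin under its centre
Not all that is in view belongs to the job. Leave any black or red look-alike of the part that bears rest_c_c alone.

How it is judged (in metres and radians):
On the way, in this order (a step that is already met when the one before it is completed fails the run):
1. every plate lies fully in a bay of the dock, one to a bay (x of plate_a_c in the frame of dock between -0.014 and 0.02 m and y of plate_a_c in the frame of dock between -0.11 and 0.11 m and height (world z) of each of plate_a_c, plate_b_c, plate_c_c below 0.006 m and angle between each of plate_a_c, plate_b_c, plate_c_c's own z axis and vertical below 0.06 rad and x of plate_b_c in the frame of dock between -0.014 and 0.02 m and y of plate_b_c in the frame of dock between -0.11 and 0.11 m and x of plate_c_c in the frame of dock between -0.014 and 0.02 m and y of plate_c_c in the frame of dock between -0.11 and 0.11 m and horizontal distance between plate_a_c and plate_b_c above 0.055 m and horizontal distance between each of plate_a_c, plate_b_c and plate_c_c above 0.055 m), for 0.2 s.
2. the white tray is seated on the dock (all of step 1 and x of tray_lower_c in the frame of dock between -0.006 and 0.006 m and y of tray_lower_c in the frame of dock between -0.006 and 0.006 m and z of tray_lower_c in the frame of dock between 0.042 and 0.05 m and angle between the x axis of tray_lower_c and the x axis of dock, either way round below 0.06 rad and angle between tray_lower_c's own z axis and vertical below 0.05 rad), for 0.2 s.
3. every chopstick rest lies in the white tray (x of tray_lower_c in the frame of dock between -0.006 and 0.006 m and y of tray_lower_c in the frame of dock between -0.006 and 0.006 m and z of tray_lower_c in the frame of dock between 0.042 and 0.05 m and angle between the x axis of tray_lower_c and the x axis of dock, either way round below 0.06 rad and angle between tray_lower_c's own z axis and vertical below 0.05 rad and x of rest_a_c in the frame of tray_lower_c between -0.053 and 0.053 m and y of rest_a_c in the frame of tray_lower_c between -0.131 and 0.131 m and z of rest_a_c in the frame of tray_lower_c between -0.014 and 0.022 m and x of rest_b_c in the frame of tray_lower_c between -0.053 and 0.053 m and y of rest_b_c in the frame of tray_lower_c between -0.131 and 0.131 m and z of rest_b_c in the frame of tray_lower_c between -0.014 and 0.022 m and x of rest_c_c in the frame of tray_lower_c between -0.053 and 0.053 m and y of rest_c_c in the frame of tray_lower_c between -0.131 and 0.131 m and z of rest_c_c in the frame of tray_lower_c between -0.014 and 0.022 m), for 0.2 s.
4. the blue tray is seated on the white tray (x of tray_lower_c in the frame of dock between -0.006 and 0.006 m and y of tray_lower_c in the frame of dock between -0.006 and 0.006 m and z of tray_lower_c in the frame of dock between 0.042 and 0.05 m and angle between the x axis of tray_lower_c and the x axis of dock, either way round below 0.06 rad and angle between each of tray_lower_c, tray_cover_c's own z axis and vertical below 0.05 rad and x of tray_cover_c in the frame of tray_lower_c between -0.006 and 0.006 m and y of tray_cover_c in the frame of tray_lower_c between -0.006 and 0.006 m and z of tray_cover_c in the frame of tray_lower_c between 0.04 and 0.048 m and angle between the x axis of tray_cover_c and the x axis of tray_lower_c, either way round below 0.06 rad), for 0.2 s.
At the end, for the whole second after the job is handed in: Each plate flat in its own bay, sticking out at most 4 mm in front; white tray seated on the dock, blue on the white (6 mm sideways, 4 mm height, 0.06 rad yaw, 0.05 rad tilt); each chopstick rest inside the white tray (all of step 1 and all of step 4 and x of rest_a_c in the frame of tray_lower_c between -0.053 and 0.053 m and y of rest_a_c in the frame of tray_lower_c between -0.131 and 0.131 m and z of rest_a_c in the frame of tray_lower_c between -0.014 and 0.022 m and x of rest_b_c in the frame of tray_lower_c between -0.053 and 0.053 m and y of rest_b_c in the frame of tray_lower_c between -0.131 and 0.131 m and z of rest_b_c in the frame of tray_lower_c between -0.014 and 0.022 m and x of rest_c_c in the frame of tray_lower_c between -0.053 and 0.053 m and y of rest_c_c in the frame of tray_lower_c between -0.131 and 0.131 m and z of rest_c_c in the frame of tray_lower_c between -0.014 and 0.022 m); the robot touches nothing.
It fails at once if a plate was picked up (more than 50 mm above the counter) (height (world z) of any of plate_a_c, plate_b_c, plate_c_c above 0.05 m).
It fails at once if a bystander was moved by more than 30 mm (distance of any of glass_bowl, wooden_spoon, sauce_bottle, mug, spice_jar from where it was at the start of the episode above 0.03 m).
Of plate_a, plate_b, plate_c only 2 to 3 are there at a start; the rules pass over those that are not, and their reading is None.
Of rest_a, rest_b, rest_c only 2 to 3 are there at a start; the rules pass over those that are not, and their reading is None.
At some moment in a run one of rest_a, rest_b, rest_c, tray_cover may be knocked a few centimetres aside while the robot is not near it.
Once in a run the grip may slacken for a moment while it holds something.
It also fails if it takes over 210 s, if anything falls off the work surface, if the arm or the gripper's body presses on something with over 40 N, if the wrist force passes 120 N, or if a joint passes its speed limit or range.

## Working session

There is one attempt and no reset: what is moved stays moved. The work goes in short steps, Python scripts to look and compute and a shell command to move; the robot and the scene stay as the last step left them, time stands still between calls to the robot, and variables do not carry over. Pictures are saved under pics/ and viewed, at most 17 in all, crops included, and the job is handed in when it is done.

```bash
ls; mkdir -p pics; python3 - <<'E'
from bench import bot,camera
import cv2
print(bot.sense(), bot.tcp_to_grasp)
for n in ["scene","side","wrist"]:
    c=camera(n); cv2.imwrite(f"pics/{n}0.png",c["pixels"][:,:,::-1])
    print(n,c["fx"],c["cx"],c["cy"],c["rvec"],c["tvec"])
E
```

```text
pics
{'clock': 0.0, 'joints': array([-78.79249405,  19.13205631,   2.28359257,  84.01283794,
        -0.76726408,  76.96587914,  -3.35156388]), 'joint_vel': array([ 0.05209569, -0.01779783,  0.0482448 ,  0.05810946, -0.05473623,
       -0.03111863, -0.03563734]), 'effort': array([-3.48436724e-04, -6.56368518e+01,  1.33500662e+00, -4.03807175e+01,
       -5.97811653e-02,  4.47225245e-02,  1.08657719e-04]), 'position': array([0.18874176, 0.62148378, 0.22164049]), 'tool_rot': array([-1.79904682e+02,  6.64108239e-03,  1.63109054e+02]), 'ft_force': array([ 0.48076185, -0.41307138, -0.26625123]), 'wrist_torque': array([0.04617301, 0.00229797, 0.01528626]), 'grip_force': 0.0, 'width': 0.08725074353117025} 0.0187
scene 530.2997258056579 318.75859816363266 232.9012620973046 [ 0.8770303   2.70125214 -0.80919504] [ 0.49008958 -0.20817421  1.81254639]
side 456.47466742246036 313.75032647611874 239.65987163744109 [ 0.68307427 -2.71542004  1.03526126] [0.49650918 0.27728564 0.93360229]
wrist 415.0528008970211 323.1441433278787 240.8644251979732 [-2.35183213 -1.74258497 -0.2209202 ] [-0.64982211 -0.02988164  0.39109279]
```

View pics/scene0.png

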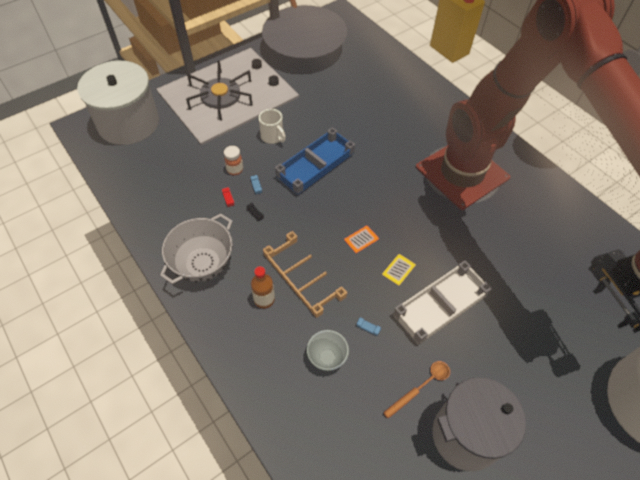

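View pics/side0.png

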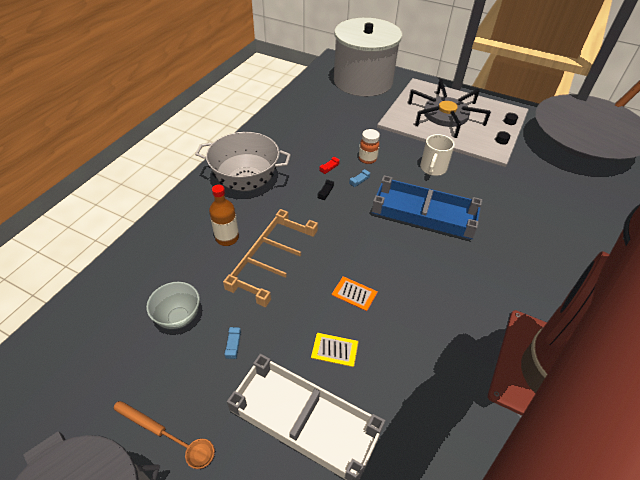

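The scene picture shows orange (361,239) and yellow (399,269) plates, blue rests at (256,184) and (368,326), black and red decoys at (255,212) and (228,197). The white tray is at (442,301), the blue tray at (315,161) and the dock at (305,275), with its open front facing the plates.

```bash
cat > h.py <<'E'
import numpy as np, cv2
from scipy.optimize import minimize
from bench import bot,camera,outline_of
DIM=dict(plate=(.09,.06,.003),rest=(.066,.024,.02),tray=(.11,.266,.056),dock=(.11,.266,.03))
def proj(c,P):
    K=np.array([[c["fx"],0,c["cx"]],[0,c["fy"],c["cy"]],[0,0,1]])
    return cv2.projectPoints(np.float64(P).reshape(-1,3),np.float64(c["rvec"]),np.float64(c["tvec"]),K,None)[0].reshape(-1,2)
def unproj(c,px,z):
    R=cv2.Rodrigues(np.float64(c["rvec"]))[0]; o=-R.T@np.ravel(c["tvec"])
    d=R.T@np.array([(px[0]-c["cx"])/c["fx"],(px[1]-c["cy"])/c["fy"],1]); return o+d*(z-o[2])/d[2]
def hull(m):
    n,l,s,_=cv2.connectedComponentsWithStats(m.astype(np.uint8)); 
    k=[i for i in range(1,n) if s[i,4]>.05*m.sum()]
    ys,xs=np.nonzero(np.isin(l,k)); p=np.c_[xs,ys].astype(np.float32)
    p=np.vstack([p+d for d in ((-.5,-.5),(.5,-.5),(-.5,.5),(.5,.5))]).astype(np.float32)
    return cv2.convexHull(p)[:,0]
def box(x,y,a,d,z0):
    c,s=np.cos(a),np.sin(a)
    return [(x+u*d[0]/2*c-v*d[1]/2*s,y+u*d[0]/2*s+v*d[1]/2*c,z0+w*d[2]) for u in(-1,1) for v in(-1,1) for w in(0,1)]
def iou(c,h,p,d,z0):
    g=cv2.convexHull(proj(c,box(*p,d,z0)).astype(np.float32))[:,0]
    i=cv2.intersectConvexConvex(g,h)[0]; return i/(cv2.contourArea(g)+cv2.contourArea(h)-i+1e-9)
def fit(views,d,z0=0):
    "views: list of (cam, hull). returns x,y,yaw_deg,mean iou"
    c,h=views[0]; m=cv2.moments(h); q=unproj(c,(m["m10"]/m["m00"],m["m01"]/m["m00"]),z0+d[2]/2)
    f=lambda p:-sum(iou(c,h,p,d,z0) for c,h in views)/len(views)
    a0=min(np.arange(0,np.pi,np.pi/18),key=lambda a:f((q[0],q[1],a)))
    r=minimize(f,(q[0],q[1],a0),method="Nelder-Mead",options=dict(initial_simplex=[(q[0]+e*.01,q[1]+g*.01,a0+k*.1) for e,g,k in((0,0,0),(1,0,0),(0,1,0),(0,0,1))],xatol=1e-5,fatol=1e-5))
    x,y,a=r.x; return np.round([x,y,(np.degrees(a)+90)%180-90,-r.fun],4)
def dets(c,name,label):
    out=[]
    for o in outline_of(name,label):
        m=o["region"]
        if m.sum()<15: continue
        out.append((round(o["p"],2),np.round(o["pixel"]).tolist(),c["pixels"][m].mean(0).round().tolist(),m))
    return out
def look(label,cams,kind,ok=lambda rgb:True,z0=0,show=True):
    for n in cams:
        c=camera(n)
        for p,px,rgb,m in dets(c,n,label):
            print(label,n,p,px,rgb,fit([(c,hull(m))],DIM[kind],z0) if ok(rgb) else "")
def st():
    s=bot.sense(); print(round(s["clock"],2),s["position"].round(4),s["tool_rot"].round(2),s["ft_force"].round(1),round(s["width"],4),round(s["grip_force"],1))
E
python3 - <<'E'
from h import *
cs={n:camera(n) for n in("scene","side")}
for lab,k in [("plate_a_c","plate"),("plate_b_c","plate"),("plate_c_c","plate"),("rest_a_c","rest"),("tray_lower_c","tray"),("tray_cover_c","tray"),("dock","dock"),("glass_bowl",0),("sauce_bottle",0),("mug",0),("spice_jar",0),("wooden_spoon",0)]:
    for n in cs:
        for p,px,rgb,m in dets(cs[n],n,lab):
            if p<.3: continue
            print(lab,n,p,px,rgb,fit([(cs[n],hull(m))],DIM[k]) if k else unproj(cs[n],px,.04).round(3))
E
```

```text
plate_a_c scene 0.91 [364.0, 238.0] [192.0, 144.0, 106.0] [ 0.4509  0.0115 -1.4035  0.9375]
plate_a_c side 0.83 [353.0, 293.0] [209.0, 146.0, 86.0] [ 0.45    0.0123 -0.844   0.9377]
plate_b_c scene 0.56 [399.0, 270.0] [194.0, 174.0, 107.0] [ 0.4272  0.16   17.2201  0.9139]
plate_b_c side 0.66 [339.0, 347.0] [207.0, 190.0, 85.0] [ 0.4264  0.1647 15.6856  0.9333]
plate_c_c scene 0.53 [444.0, 303.0] [186.0, 175.0, 160.0] [ 0.4916  0.3445 -5.2364  0.1596]
rest_a_c scene 0.34 [314.0, 161.0] [65.0, 85.0, 112.0] [  0.4802  -0.2742 -12.631    0.0689]
rest_a_c side 0.4 [266.0, 264.0] [161.0, 117.0, 72.0] [ 0.6445  0.1265 14.0637  0.0875]
tray_lower_c scene 0.78 [441.0, 304.0] [186.0, 175.0, 160.0] [ 0.409   0.3229 89.0833  0.9841]
tray_lower_c scene 0.58 [417.0, 387.0] [163.0, 110.0, 70.0] [  0.5993   0.4544 -64.6752   0.2536]
tray_cover_c scene 0.83 [313.0, 159.0] [64.0, 85.0, 113.0] [  0.3886  -0.3177 -81.5119   0.9579]
tray_cover_c side 0.72 [430.0, 208.0] [48.0, 78.0, 115.0] [  0.3933  -0.3202 -82.2782   0.94  ]
dock scene 0.55 [291.0, 278.0] [151.0, 118.0, 83.0] [0.6706 0.0101 1.7619 0.9
[... 567 characters left out ...]
scene 0.39 [295.0, 288.0] [155.0, 120.0, 83.0] [0.728 0.049 0.04 ]
mug side 0.74 [434.0, 154.0] [172.0, 161.0, 142.0] [ 0.44  -0.526  0.04 ]
spice_jar scene 0.73 [232.0, 161.0] [161.0, 140.0, 122.0] [ 0.626 -0.467  0.04 ]
spice_jar side 0.74 [367.0, 150.0] [170.0, 142.0, 120.0] [ 0.62  -0.447  0.04 ]
spice_jar side 0.48 [259.0, 263.0] [158.0, 116.0, 72.0] [0.671 0.068 0.04 ]
wooden_spoon scene 0.67 [417.0, 385.0] [170.0, 113.0, 68.0] [0.633 0.463 0.04 ]
wooden_spoon scene 0.52 [259.0, 186.0] [101.0, 130.0, 150.0] [ 0.611 -0.324  0.04 ]
wooden_spoon side 0.72 [175.0, 438.0] [169.0, 103.0, 56.0] [0.589 0.471 0.04 ]
wooden_spoon side 0.57 [173.0, 308.0] [148.0, 153.0, 141.0] [0.766 0.261 0.04 ]
```

```bash
python3 -m crank '{"travel":[[0,0,0],[0,0,0],[0,0,0]],"turn":[[0,0,-0.83],[0,0,-0.83],[0,0,-0.82]],"grip":[-0.5,-0.5,-0.5]}'
python3 -m crank '{"travel":[[-0.7,-0.95,0],[-0.7,-0.95,0],[-0.7,-0.95,0],[-0.7,-0.95,0],[-0.7,-0.95,0]],"turn":[[0,0,0],[0,0,0],[0,0,0],[0,0,0],[0,0,0]],"grip":[-0.5,-0.5,-0.5,-0.5,-0.5]}'
python3 -m crank '{"travel":[[-0.5,-0.95,0],[-0.4,-0.95,0],[-0.4,-0.95,0],[-0.4,-0.95,0],[-0.3,-0.95,0]],"turn":[[0,0,0],[0,0,0],[0,0,0],[0,0,0],[0,0,0]],"grip":[-0.5,-0.5,-0.5,-0.5,-0.5]}'
python3 - <<'E'
from h import *
st(); c=camera("wrist"); R=cv2.Rodrigues(np.float64(c["rvec"]))[0]; print("cam",-R.T@np.ravel(c["tvec"]),R[2])
cv2.imwrite("pics/w1.png",c["pixels"][:,:,::-1])
for l in("plate_b_c","plate_a_c","tray_lower_c"):
    for p,px,rgb,m in dets(c,"wrist",l): print(l,p,px,rgb,fit([(c,hull(m))],DIM[l.split("_")[0]]))
for n in("scene","side"):
    c=camera(n)
    for p,px,rgb,m in dets(c,n,"rest_b_c"): print(n,p,px,rgb,fit([(c,hull(m))],DIM["rest"]))
    q=dets(c,n,"sauce_bottle")[0]; print(q[1],unproj(c,q[1],.085))
E
```

```text
clock: 1.7
position: [0.1888, 0.6219, 0.2225]
tool_rot: [-180.0, -0.0, -179.6]
ft_force: [0.1, -0.4, 0.2]
width: 0.0742
grip_force: 0.0
clock: 2.12
position: [0.3138, 0.4528, 0.2227]
tool_rot: [180.0, 0.0, -179.8]
ft_force: [0.1, 0.5, 0.2]
width: 0.0414
grip_force: 0.0
clock: 2.53
position: [0.3937, 0.2638, 0.2228]
tool_rot: [180.0, 0.0, -179.9]
ft_force: [1.2, 0.1, -0.0]
width: 0.0223
grip_force: 0.0
2.53 [0.3937 0.2638 0.2228] [ 1.7996e+02  3.0000e-02 -1.7988e+02] [ 1.2  0.1 -0. ] 0.0223 0.0
cam [0.32470711 0.26460186 0.38551986] [ 2.52662450e-01  8.75026413e-05 -9.67554484e-01]
plate_b_c 0.57 [215.0, 234.0] [105.0, 89.0, 53.0] [ 0.4244  0.1625 15.8547  0.9012]
plate_a_c 0.91 [62.0, 261.0] [186.0, 126.0, 88.0] [ 0.449   0.0107 -0.9595  0.9669]
tray_lower_c 0.66 [394.0, 173.0] [190.0, 184.0, 168.0] [ 0.4069  0.3239 88.5223  0.7617]
scene 0.56 [368.0, 326.0] [103.0, 132.0, 150.0] [  0.6234   0.2531 -65.6711   0.9209]
[265.0, 286.0] [0.80366131 0.01560949 0.085     ]
side 0.77 [232.0, 341.0] [94.0, 134.0, 165.0] [  0.6208   0.2553 -62.444    0.9486]
[222.0, 215.0] [0.8064703  0.01458915 0.085     ]
```

View pics/w1.png

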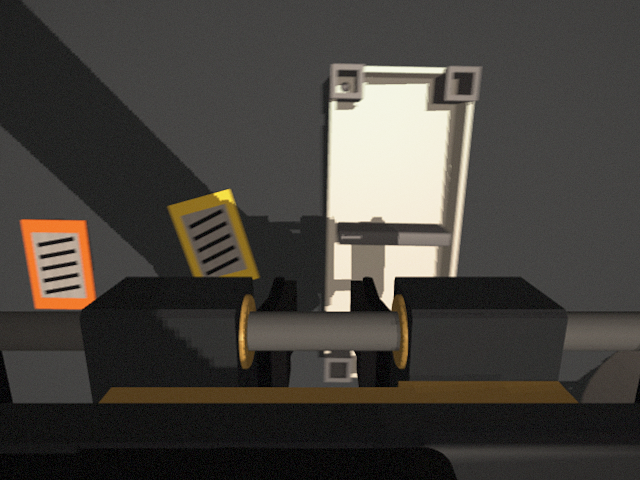

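The wrist view shows the orange plate (57,264), yellow plate (215,237) and white tray (400,200). First I'll press the yellow plate.

```bash
python3 -m crank '{"travel":[[-0.26,-0.85,0.4],[-0.26,-0.84,0.4],[-0.25,-0.84,0.4],[0,0,1],[0,0,1]],"turn":[[0,0,0],[0,0,0],[0,0,0],[0,0,-0.8],[0,0,-0.8]],"grip":[-0.5,-0.5,-0.5,-0.5,-0.5]}'
python3 -m crank '{"travel":[[0,0,0.8],[0,0,0.8],[0,0,0.3],[0,0,0]],"turn":[[0,0,-0.7],[0,0,0],[0,0,0],[0,0,0]],"grip":[-0.5,-0.5,-0.5,-0.5]}'
```

```text
clock: 3.45
position: [0.4256, 0.1639, 0.0947]
tool_rot: [179.9, 0.2, -168.8]
ft_force: [0.8, 1.2, -0.8]
width: 0.0215
grip_force: 0.0
clock: 3.78
position: [0.4216, 0.164, 0.0155]
tool_rot: [-179.9, -0.3, -164.0]
ft_force: [-0.4, -0.1, -0.3]
width: 0.0216
grip_force: 0.0
```

```bash
python3 -m crank '{"travel":[[0,0,0.2],[0,0,0.1],[0,0,0],[0,0,0]],"turn":[[0,0,0],[0,0,0],[0,0,0],[0,0,0]],"grip":[-0.5,-0.5,-0.5,-0.5]}'
python3 -m crank '{"travel":[[0,0,0.05],[0,0,0],[0,0,0]],"turn":[[0,0,0],[0,0,0],[0,0,0]],"grip":[-0.5,-0.5,-0.5]}'
```

```text
clock: 4.12
position: [0.4244, 0.1652, 0.0072]
tool_rot: [180.0, 0.1, -164.0]
ft_force: [0.1, -0.5, 0.3]
width: 0.0213
grip_force: 0.0
clock: 4.37
position: [0.4241, 0.1649, 0.0049]
tool_rot: [180.0, 0.0, -164.0]
ft_force: [0.1, -0.1, 0.9]
width: 0.0213
grip_force: 0.0
```

```bash
python3 -m crank '{"travel":[[0,0,0.05],[0,0,0],[0,0,0]],"turn":[[0,0,0],[0,0,0],[0,0,0]],"grip":[-0.5,-0.5,-0.5]}'
python3 -m crank '{"travel":[[0,0,0.05],[0,0,0],[0,0,0]],"turn":[[0,0,0],[0,0,0],[0,0,0]],"grip":[-0.5,-0.5,-0.5]}'
```

```text
clock: 4.62
position: [0.4243, 0.165, 0.0034]
tool_rot: [180.0, 0.0, -164.0]
ft_force: [-3.9, -2.0, 12.5]
width: 0.0218
grip_force: 6.5
clock: 4.87
position: [0.4244, 0.1651, 0.0032]
tool_rot: [179.9, -0.0, -164.1]
ft_force: [-15.5, -7.2, 47.6]
width: 0.0222
grip_force: 23.6
```

```bash
python3 -m crank '{"travel":[[0,0,-0.045],[0,0,0],[0,0,0]],"turn":[[0,0,0],[0,0,0],[0,0,0]],"grip":[-0.5,-0.5,-0.5]}'
python3 -m crank '{"travel":[[0,0,0],[0,0,0],[0,0,0],[0,0,0],[0,0,0]],"turn":[[0,0,0.4],[0,0,0.42],[0,0,0.42],[0,0,0.42],[0,0,0.42]],"grip":[-0.5,-0.5,-0.5,-0.5,-0.5]}'
python3 -m crank '{"travel":[[-0.2,-0.2,0],[-0.2,-0.2,0],[-0.2,-0.2,0],[0,0,0]],"turn":[[0,0,0],[0,0,0],[0,0,0],[0,0,0]],"grip":[-0.5,-0.5,-0.5,-0.5]}'
python3 - <<'E'
from h import *
st(); look("plate_b_c",["side"],"plate")
E
```

```text
clock: 5.12
position: [0.4246, 0.1651, 0.0034]
tool_rot: [180.0, 0.1, -164.0]
ft_force: [-2.6, -1.9, 16.5]
width: 0.0221
grip_force: 8.4
clock: 5.53
position: [0.4256, 0.1655, 0.0034]
tool_rot: [179.9, 0.2, -178.5]
ft_force: [1.2, -0.5, 10.4]
width: 0.0213
grip_force: 5.0
clock: 5.87
position: [0.4511, 0.1411, 0.0034]
tool_rot: [179.9, 0.2, -178.4]
ft_force: [2.6, -3.0, 10.4]
width: 0.0219
grip_force: 5.4
5.87 [0.4511 0.1411 0.0034] [ 179.94    0.18 -178.39] [ 2.6 -3.  10.4] 0.0219 5.4
plate_b_c side 0.7 [348.0, 339.0] [199.0, 179.0, 45.0] [  0.4393   0.1215 -75.6324   0.3216]
```

```bash
python3 -m crank '{"travel":[[-0.24,-0.16,0],[-0.24,-0.16,0],[-0.24,-0.16,0],[-0.24,-0.16,0],[0,0,0]],"turn":[[0,0,0],[0,0,0],[0,0,0],[0,0,0],[0,0,0]],"grip":[-0.5,-0.5,-0.5,-0.5,-0.5]}'
python3 -m crank '{"travel":[[-0.24,-0.16,0],[-0.24,-0.16,0],[-0.24,-0.16,0],[-0.24,-0.16,0],[-0.24,-0.16,0]],"turn":[[0,0,0],[0,0,0],[0,0,0],[0,0,0],[0,0,0]],"grip":[-0.5,-0.5,-0.5,-0.5,-0.5]}'
python3 -m crank '{"travel":[[0,0,0]],"turn":[[0,0,0]],"grip":[-0.5]}'
python3 - <<'E'
from h import *
st(); c=camera("side"); cv2.imwrite("pics/s2.png",cv2.resize(c["pixels"][180:400,180:400,::-1],None,fx=2.7,fy=2.7))
c=camera("wrist"); 
for p,px,rgb,m in dets(c,"wrist","plate_b_c")+dets(c,"wrist","dock"): print(p,px,rgb)
E
```

```text
clock: 6.38
position: [0.4904, 0.1167, 0.0034]
tool_rot: [180.0, 0.2, -178.4]
ft_force: [3.8, -1.5, 10.9]
width: 0.0217
grip_force: 5.4
clock: 6.8
position: [0.5374, 0.0878, 0.0035]
tool_rot: [179.9, 0.0, -178.3]
ft_force: [-5.0, 3.6, 16.9]
width: 0.0216
grip_force: 8.2
clock: 6.88
position: [0.5394, 0.0859, 0.0035]
tool_rot: [180.0, 0.2, -178.4]
ft_force: [3.0, -1.0, 9.7]
width: 0.0218
grip_force: 5.1
6.88 [0.5394 0.0859 0.0035] [ 179.97    0.19 -178.38] [ 3.  -1.   9.7] 0.0218 5.1
0.83 [315.0, 251.0] [219.0, 209.0, 145.0]
```

View pics/s2.png

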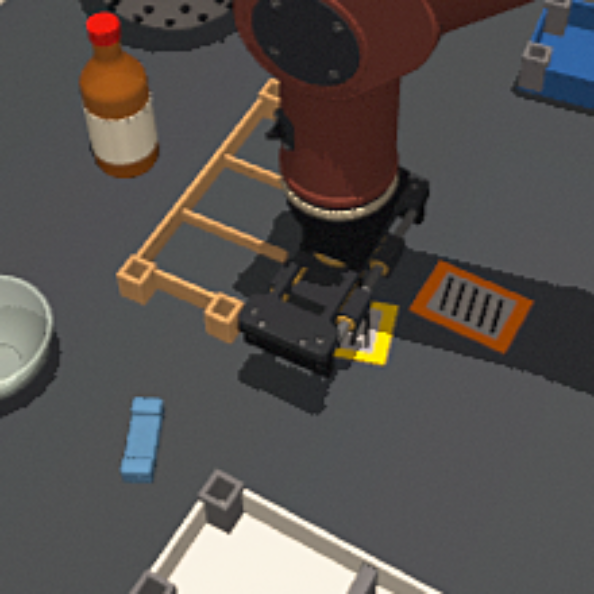

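The picture shows the yellow plate following the fingers, with its rear corners at crop (398,305) and (387,363), and its path to the left bay clear.

```bash
python3 - <<'E'
from h import *
c=camera("side")
for p in((398,305),(387,363)): print(unproj(c,(p[0]/2.7+180,p[1]/2.7+180),.003).round(4))
E
```

```text
[0.5029 0.044  0.003 ]
[0.4847 0.1001 0.003 ]
```

The plate turned less than the fingers did. I'll lift and measure.

```bash
python3 -m crank '{"travel":[[0,0,-1],[0.5,0,-1],[0.9,0,-1],[0.9,0,-1],[0.7,0,0]],"turn":[[0,0,0],[0,0,0],[0,0,0],[0,0,0],[0,0,0]],"grip":[-0.5,-0.2,-0.2,-0.2,-0.2]}'
python3 -m crank '{"travel":[[0,0,0],[0,0,0]],"turn":[[0,0,0],[0,0,0]],"grip":[-0.2,-0.2]}'
python3 - <<'E'
from h import *
st(); look("plate_b_c",["side","wrist"],"plate"); look("plate_a_c",["side"],"plate"); look("dock",["wrist"],"dock")
E
```

```text
clock: 7.55
position: [0.4363, 0.0839, 0.1465]
tool_rot: [179.8, 0.4, -178.4]
ft_force: [1.0, 0.7, 0.7]
width: 0.034
grip_force: 0.0
clock: 7.72
position: [0.4337, 0.0839, 0.1419]
tool_rot: [179.9, 0.1, -178.3]
ft_force: [0.3, 0.7, 0.7]
width: 0.0347
grip_force: 0.0
7.72 [0.4337 0.0839 0.1419] [ 1.7990e+02  6.0000e-02 -1.7826e+02] [0.3 0.7 0.7] 0.0347 0.0
plate_b_c side 0.63 [307.0, 298.0] [173.0, 156.0, 71.0] [ 0.5389  0.0848 15.8819  0.9463]
plate_b_c side 0.42 [363.0, 298.0] [124.0, 72.0, 34.0] [ 0.4476  0.0141 -1.0435  0.7583]
plate_b_c wrist 0.87 [323.0, 365.0] [228.0, 223.0, 171.0] [ 0.5373  0.0841 15.7987  0.8116]
plate_a_c side 0.64 [366.0, 299.0] [121.0, 75.0, 40.0] [ 4.31300e-01 -1.50000e-03  8.68553e+01  5.59800e-01]
dock wrist 0.22 [620.0, 221.0] [219.0, 209.0, 194.0] [  0.445    0.2611 -70.943    0.2679]
```

```bash
python3 -m crank '{"travel":[[0,0,0],[0,0,0],[0,0,0],[0,0,0],[0,0,0]],"turn":[[0,0,1],[0,0,1],[0,0,1],[0,0,1],[0,0,1]],"grip":[0.1,0.1,0.1,0.1,0.1]}'
python3 -m crank '{"travel":[[0,0,0],[0,0,0],[0,0,0],[0,0,0],[0,0,0]],"turn":[[0,0,1],[0,0,1],[0,0,1],[0,0,1],[0,0,1]],"grip":[0.1,0.1,0.1,0.1,0.1]}'
python3 -m crank '{"travel":[[0,0,0],[-0.23,0.83,0.5],[-0.23,0.84,0.5],[-0.23,0.84,0.5],[0,0,0.5]],"turn":[[0,0,1],[0,0,0.05],[0,0,0],[0,0,0],[0,0,0]],"grip":[0.1,0.1,0.1,0.1,0.1]}'
python3 -m crank '{"travel":[[0,0,0.5],[0,0,0.5],[0,0,0.3],[0,0,0],[0,0,0]],"turn":[[0,0,0],[0,0,0],[0,0,0],[0,0,0],[0,0,0]],"grip":[0.1,0.1,0.1,0.1,0.1]}'
```

```text
clock: 8.53
position: [0.4345, 0.0833, 0.1413]
tool_rot: [-180.0, -0.0, 146.9]
ft_force: [0.4, 0.0, 0.1]
width: 0.0476
grip_force: 0.0
clock: 8.95
position: [0.4344, 0.0833, 0.1413]
tool_rot: [-180.0, 0.0, 112.6]
ft_force: [0.2, -0.4, 0.0]
width: 0.048
grip_force: 0.0
clock: 9.37
position: [0.5439, 0.084, 0.06]
tool_rot: [179.9, 0.2, 105.7]
ft_force: [-1.8, 0.6, 0.4]
width: 0.0479
grip_force: 0.0
clock: 9.78
position: [0.5383, 0.0841, 0.0094]
tool_rot: [-179.9, 0.0, 105.7]
ft_force: [0.4, 0.5, 1.6]
width: 0.0479
grip_force: 0.0
```

```bash
python3 -m crank '{"travel":[[0,0,0.13],[0,0,0],[0,0,0]],"turn":[[0,0,0],[0,0,0],[0,0,0]],"grip":[0.1,0.1,0.1]}'
python3 -m crank '{"travel":[[0,0,0.03],[0,0,0],[0,0,0]],"turn":[[0,0,0],[0,0,0],[0,0,0]],"grip":[0.1,0.1,0.1]}'
```

```text
clock: 10.03
position: [0.5389, 0.0845, 0.0051]
tool_rot: [179.9, -0.0, 105.7]
ft_force: [-1.0, -0.4, 0.0]
width: 0.0481
grip_force: 0.0
clock: 10.28
position: [0.5386, 0.0844, 0.0035]
tool_rot: [180.0, -0.0, 105.7]
ft_force: [0.3, -0.2, 1.0]
width: 0.0479
grip_force: 0.8
```

Now press ~14 N and turn slowly.

```bash
python3 -m crank '{"travel":[[0,0,0.015],[0,0,0],[0,0,0]],"turn":[[0,0,0],[0,0,0],[0,0,0]],"grip":[0.1,0.1,0.1]}'
python3 -m crank '{"travel":[[0,0,0],[0,0,0],[0,0,0],[0,0,0],[0,0,0]],"turn":[[0,0,0.2],[0,0,0.2],[0,0,0.2],[0,0,0.2],[0,0,0.2]],"grip":[0.1,0.1,0.1,0.1,0.1]}'
```

```text
clock: 10.53
position: [0.5386, 0.0844, 0.0035]
tool_rot: [180.0, -0.0, 105.7]
ft_force: [-3.4, -1.7, 10.1]
width: 0.048
grip_force: 5.2
clock: 10.95
position: [0.5395, 0.0839, 0.0035]
tool_rot: [179.9, 0.0, 98.7]
ft_force: [0.2, -2.9, 6.4]
width: 0.0476
grip_force: 3.3
```

```bash
python3 -m crank '{"travel":[[0,0,0.01],[0,0,0],[0,0,0],[0,0,0],[0,0,0]],"turn":[[0,0,0.2],[0,0,0.2],[0,0,0.2],[0,0,0.2],[0,0,0.2]],"grip":[0.1,0.1,0.1,0.1,0.1]}'
python3 - <<'E'
from h import *
st(); c=camera("side"); cv2.imwrite("pics/s3.png",cv2.resize(c["pixels"][180:400,180:400,::-1],None,fx=2.7,fy=2.7))
E
```

```text
clock: 11.37
position: [0.5398, 0.0836, 0.0035]
tool_rot: [179.9, 0.0, 91.9]
ft_force: [-0.1, -2.5, 9.8]
width: 0.048
grip_force: 5.1
11.37 [0.5398 0.0836 0.0035] [1.7986e+02 1.0000e-02 9.1850e+01] [-0.1 -2.5  9.8] 0.048 5.1
```

View pics/s3.png

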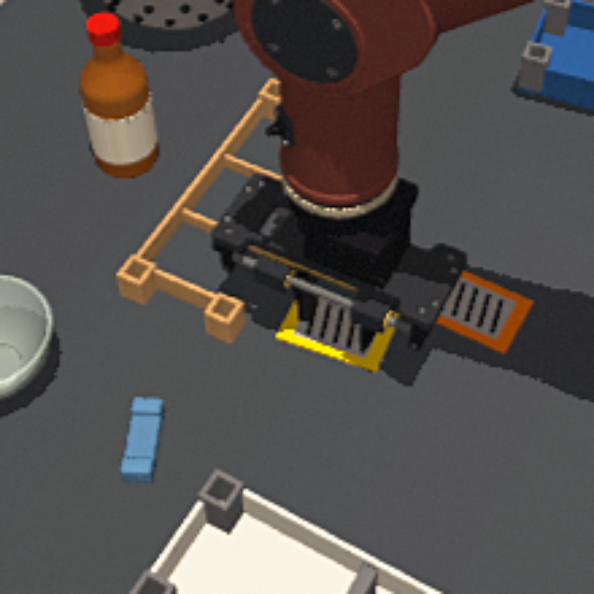

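The yellow plate's left edge runs from (277,337) to (377,369) in the crop. I'll check its angle from those corners.

```bash
python3 - <<'E'
from h import *
c=camera("side")
a,b=[unproj(c,(p[0]/2.7+180,p[1]/2.7+180),.003) for p in((277,337),(377,369))]
d=a-b; print(a,b,np.degrees(np.arctan2(d[1],d[0])),np.linalg.norm(d))
for x,y,t in((.5386,.0836,1.8),(.5386,.0836,8),(.5386,.0836,15)):
    print(t,((proj(c,box(x,y,np.radians(t),DIM["plate"],0))[1::2]-180)*2.7).round().tolist())
E
```

```text
[0.57736343 0.12141956 0.003     ] [0.48936036 0.10913186 0.003     ] 7.948709184775455 0.0888567813936567
1.8 [[402.0, 316.0], [372.0, 370.0], [309.0, 277.0], [275.0, 329.0]]
8 [[401.0, 310.0], [378.0, 367.0], [303.0, 280.0], [276.0, 335.0]]
15 [[398.0, 304.0], [384.0, 362.0], [297.0, 284.0], [278.0, 341.0]]
```

```bash
python3 -m crank '{"travel":[[0,0,0.02],[0,0,0],[0,0,0]],"turn":[[0,0,0],[0,0,0],[0,0,0]],"grip":[0.1,0.1,0.1]}'
python3 -m crank '{"travel":[[0,0,0],[0,0,0],[0,0,0],[0,0,0],[0,0,0]],"turn":[[0,0,0.18],[0,0,0.18],[0,0,0.18],[0,0,0.18],[0,0,0.18]],"grip":[0.1,0.1,0.1,0.1,0.1]}'
python3 - <<'E'
from h import *
st(); c=camera("side"); m=dets(c,"side","plate_b_c")[0][3]; print(m.sum())
h=hull(m); a=(h-180)*2.7; print(a.round().tolist())
E
```

```text
clock: 11.72
position: [0.5399, 0.0837, 0.0034]
tool_rot: [179.9, -0.0, 91.9]
ft_force: [-3.8, -2.6, 19.8]
width: 0.0481
grip_force: 10.3
clock: 12.13
position: [0.5405, 0.084, 0.0034]
tool_rot: [179.8, -0.1, 85.7]
ft_force: [-0.7, -2.8, 17.3]
width: 0.0479
grip_force: 8.5
12.13 [0.5405 0.084  0.0034] [ 1.798e+02 -6.000e-02  8.568e+01] [-0.7 -2.8 17.3] 0.0479 8.5
554
[[387.0, 342.0], [379.0, 358.0], [371.0, 371.0], [366.0, 374.0], [363.0, 374.0], [355.0, 371.0], [282.0, 339.0], [277.0, 336.0], [271.0, 331.0], [271.0, 328.0], [274.0, 323.0], [282.0, 309.0], [293.0, 298.0], [325.0, 298.0], [331.0, 301.0], [385.0, 331.0], [387.0, 333.0]]
```

```bash
python3 -m crank '{"travel":[[0.03,0.3,0],[0.03,0.3,0],[0.03,0.3,0],[0.03,0.3,0],[0,0,0]],"turn":[[0,0,0],[0,0,0],[0,0,0],[0,0,0],[0,0,0]],"grip":[0.1,0.1,0.1,0.1,0.1]}'
python3 -m crank '{"travel":[[0.02,0.3,0],[0.02,0.3,0],[0.02,0.3,0],[0.02,0.3,0],[0,0,0]],"turn":[[0,0,0],[0,0,0],[0,0,0],[0,0,0],[0,0,0]],"grip":[0.1,0.1,0.1,0.1,0.1]}'
python3 - <<'E'
from h import *
st(); c=camera("side"); m=dets(c,"side","plate_b_c")[0][3]; print(m.sum())
cv2.imwrite("pics/s4.png",cv2.resize(c["pixels"][180:400,180:400,::-1],None,fx=2.7,fy=2.7))
E
```

```text
clock: 12.65
position: [0.5897, 0.086, 0.0035]
tool_rot: [179.8, -0.1, 85.8]
ft_force: [1.2, 0.4, 15.5]
width: 0.0478
grip_force: 7.9
clock: 13.07
position: [0.6378, 0.0855, 0.0035]
tool_rot: [179.8, -0.1, 85.8]
ft_force: [1.7, 0.4, 14.1]
width: 0.0478
grip_force: 7.1
13.07 [0.6378 0.0855 0.0035] [ 1.7979e+02 -7.0000e-02  8.5760e+01] [ 1.7  0.4 14.1] 0.0478 7.1
325
```

View pics/s4.png

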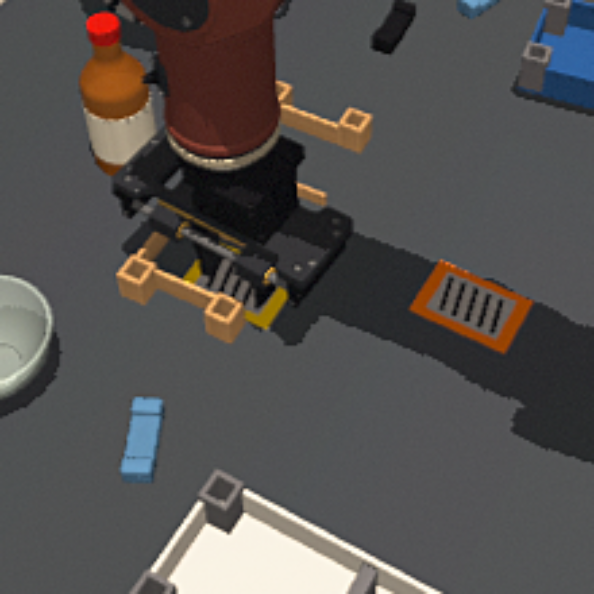

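```bash
python3 -m crank '{"travel":[[0.02,0.3,0],[0.02,0.3,0],[0.02,0.3,0],[0,0,0],[0,0,-0.5]],"turn":[[0,0,0],[0,0,0],[0,0,0],[0,0,0],[0,0,0]],"grip":[0.1,0.1,0.1,0.1,0.1]}'
python3 -m crank '{"travel":[[0,0,-1],[-0.38,-0.95,-0.3],[-0.38,-0.95,0],[-0.38,-0.95,0],[-0.38,-0.95,0]],"turn":[[0,0,0],[0,0,0],[0,0,0],[0,0,0],[0,0,0]],"grip":[-0.5,-0.5,-0.5,-0.5,-0.5]}'
python3 -m crank '{"travel":[[-0.38,-0.95,0],[-0.4,-0.95,0],[0,-0.2,0],[0,0,0],[0,0,0]],"turn":[[0,0,0],[0,0,0],[0,0,-0.6],[0,0,0],[0,0,0]],"grip":[-0.5,-0.5,-0.5,-0.5,-0.5]}'
python3 - <<'E'
from h import *
look("plate_b_c",["side","wrist"],"plate");look("dock",["side","wrist"],"dock")
E
```

```text
clock: 13.58
position: [0.6696, 0.0848, 0.019]
tool_rot: [-179.8, 0.1, 85.8]
ft_force: [-0.1, 0.0, 0.1]
width: 0.0481
grip_force: 0.0
clock: 14.0
position: [0.514, 0.0353, 0.073]
tool_rot: [180.0, -0.0, 85.8]
ft_force: [-0.4, -0.2, 0.7]
width: 0.0249
grip_force: 0.0
clock: 14.42
position: [0.4302, 0.0114, 0.0737]
tool_rot: [179.9, -0.1, 89.8]
ft_force: [1.7, 0.7, 0.5]
width: 0.0216
grip_force: 0.0
plate_b_c side 0.6 [257.0, 275.0] [198.0, 181.0, 97.0] [ 0.6733  0.0823 -3.2226  0.8594]
plate_b_c side 0.28 [224.0, 216.0] [142.0, 89.0, 55.0] [ 8.3320e-01 -1.2000e-02 -4.2713e+01  4.3820e-01]
dock side 0.88 [252.0, 247.0] [159.0, 116.0, 73.0] [0.6692 0.0125 1.5876 0.9795]
```

```bash
python3 -m crank '{"travel":[[0,0,0.8],[0,0,0.6],[0,0,0.25],[0,0,0],[0,0,0.08]],"turn":[[0,0,0],[0,0,0],[0,0,0],[0,0,0],[0,0,0]],"grip":[-0.5,-0.5,-0.5,-0.5,-0.5]}'
python3 -m crank '{"travel":[[0,0,0],[0,0,0],[0,0,0.02],[0,0,0],[0,0,0]],"turn":[[0,0,0],[0,0,0],[0,0,0],[0,0,0],[0,0,0]],"grip":[-0.5,-0.5,-0.5,-0.5,-0.5]}'
```

```text
clock: 15.23
position: [0.4299, 0.0106, 0.0043]
tool_rot: [-180.0, 0.0, 89.9]
ft_force: [0.7, 0.0, 0.3]
width: 0.0218
grip_force: 0.0
clock: 15.65
position: [0.4299, 0.011, 0.0035]
tool_rot: [180.0, -0.0, 89.9]
ft_force: [-0.1, 1.1, 0.3]
width: 0.0221
grip_force: 0.0
```

```bash
python3 -m crank '{"travel":[[0,0,0.02],[0,0,0],[0,0,0]],"turn":[[0,0,0],[0,0,0],[0,0,0]],"grip":[-0.5,-0.5,-0.5]}'
python3 -m crank '{"travel":[[0,0.3,0],[0,0.3,0],[0,0.3,0],[0,0.3,0],[0,0,0]],"turn":[[0,0,0],[0,0,0],[0,0,0],[0,0,0],[0,0,0]],"grip":[-0.5,-0.5,-0.5,-0.5,-0.5]}'
```

```text
clock: 15.9
position: [0.4299, 0.011, 0.0033]
tool_rot: [180.0, -0.1, 89.9]
ft_force: [-7.8, -0.8, 18.8]
width: 0.0219
grip_force: 9.7
clock: 16.32
position: [0.4804, 0.0111, 0.0034]
tool_rot: [179.8, -0.0, 89.9]
ft_force: [4.4, 2.3, 10.2]
width: 0.0216
grip_force: 5.3
```

Good; keep sliding, then check before entering the bay.

```bash
python3 -m crank '{"travel":[[0,0.3,0.005],[0,0.3,0],[0,0.3,0],[0,0.3,0],[0,0,0]],"turn":[[0,0,0],[0,0,0],[0,0,0],[0,0,0],[0,0,0]],"grip":[-0.5,-0.5,-0.5,-0.5,-0.5]}'
python3 - <<'E'
from h import *
st(); c=camera("side"); cv2.imwrite("pics/s5.png",cv2.resize(c["pixels"][180:400,180:400,::-1],None,fx=2.7,fy=2.7))
print(((proj(c,box(.5505,.0115,0,DIM["plate"],0))[1::2]-180)*2.7).round().tolist())
E
```

```text
clock: 16.73
position: [0.5285, 0.011, 0.0035]
tool_rot: [179.8, -0.0, 89.9]
ft_force: [2.5, 0.2, 10.3]
width: 0.0215
grip_force: 5.2
16.73 [0.5285 0.011  0.0035] [ 1.7981e+02 -3.0000e-02  8.9890e+01] [ 2.5  0.2 10.3] 0.0215 5.2
[[427.0, 253.0], [397.0, 302.0], [338.0, 215.0], [305.0, 261.0]]
```

View pics/s5.png

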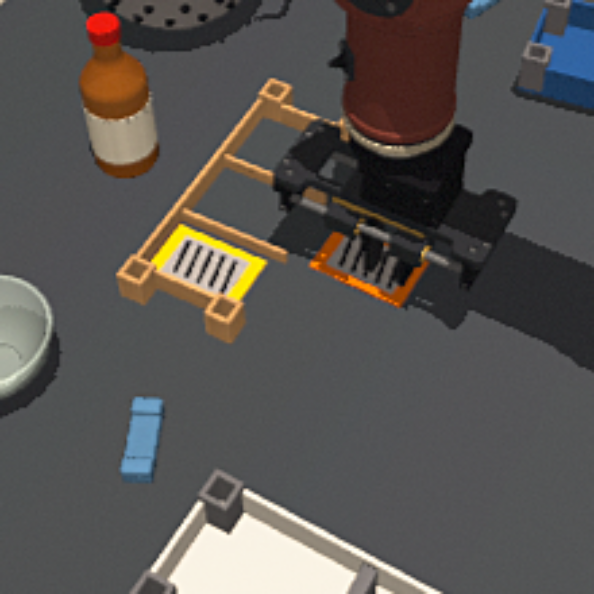

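```bash
python3 -m crank '{"travel":[[-0.04,0.3,0],[0,0.3,0],[0,0.3,0.005],[0,0.3,0],[0,0,0]],"turn":[[0,0,0],[0,0,0],[0,0,0],[0,0,0],[0,0,0]],"grip":[-0.5,-0.5,-0.5,-0.5,-0.5]}'
python3 -m crank '{"travel":[[0.01,0.3,0],[0.01,0.3,0],[0.01,0.3,0],[0.01,0.3,0],[0,0,0]],"turn":[[0,0,0],[0,0,0],[0,0,0],[0,0,0],[0,0,0]],"grip":[-0.5,-0.5,-0.5,-0.5,-0.5]}'
python3 -m crank '{"travel":[[0.01,0.25,0],[0.01,0.25,0],[0.01,0.25,0],[0,0.15,0],[0,0,0]],"turn":[[0,0,0],[0,0,0],[0,0,0],[0,0,0],[0,0,0]],"grip":[-0.5,-0.5,-0.5,-0.5,-0.5]}'
```

```text
clock: 17.2
position: [0.5766, 0.0092, 0.0035]
tool_rot: [179.8, -0.0, 89.9]
ft_force: [3.1, 0.6, 11.0]
width: 0.0216
grip_force: 5.7
clock: 17.62
position: [0.6246, 0.0107, 0.0035]
tool_rot: [179.8, -0.0, 89.9]
ft_force: [2.8, 0.3, 10.2]
width: 0.022
grip_force: 4.9
clock: 18.03
position: [0.6578, 0.0116, 0.0035]
tool_rot: [-179.9, -0.0, 89.9]
ft_force: [-9.2, 0.8, 19.0]
width: 0.0216
grip_force: 9.5
```

```bash
python3 -m crank '{"travel":[[0,0,-0.5],[0,0,-0.8],[0,0,-0.8],[0.9,-0.7,-0.4],[0.9,-0.7,-0.4]],"turn":[[0,0,0],[0,0,0],[0,0,0],[0,0,0],[0,0,0]],"grip":[0.1,0.1,0.1,0.1,0.1]}'
python3 -m crank '{"travel":[[0.9,-0.7,-0.4],[0.9,-0.7,-0.4],[0.9,-0.7,-0.4],[0.9,-0.7,-0.4],[0.9,-0.7,-0.4]],"turn":[[0,0,0],[0,0,0],[0,0,0],[0,0,0],[0,0,0]],"grip":[0.1,0.1,0.1,0.1,0.1]}'
python3 -m crank '{"travel":[[0.9,-0.7,0],[0.9,-0.6,0],[0.75,0,0],[0,0,0],[0,0,0]],"turn":[[0,0,0],[0,0,0],[0,0,0],[0,0,0],[0,0,0]],"grip":[0.1,0.1,0.1,0.1,0.1]}'
python3 - <<'E'
from h import *
st(); look("tray_lower_c",["wrist","scene"],"tray"); look("plate_a_c",["side"],"plate"); look("plate_b_c",["side"],"plate"); look("dock",["side"],"dock")
c=camera("wrist"); cv2.imwrite("pics/w6.png",c["pixels"][:,:,::-1])
E
```

```text
clock: 18.45
position: [0.6103, 0.0718, 0.1153]
tool_rot: [179.8, 0.0, 89.6]
ft_force: [0.7, 1.5, -0.4]
width: 0.0447
grip_force: 0.0
clock: 18.87
position: [0.4876, 0.2304, 0.1833]
tool_rot: [180.0, -0.0, 89.9]
ft_force: [0.8, 0.8, 0.4]
width: 0.048
grip_force: 0.0
clock: 19.28
position: [0.4397, 0.3285, 0.1823]
tool_rot: [-180.0, 0.0, 90.1]
ft_force: [0.6, -0.6, 0.6]
width: 0.0478
grip_force: 0.0
19.28 [0.4397 0.3285 0.1823] [-1.80e+02  2.00e-02  9.01e+01] [ 0.6 -0.6  0.6] 0.0478 0.0
tray_lower_c scene 0.76 [438.0, 306.0] [164.0, 154.0, 141.0] [ 0.4093  0.3243 88.8295  0.8916]
tray_lower_c scene 0.66 [326.0, 352.0] [141.0, 142.0, 131.0] [  0.702    0.1836 -42.7413   0.3489]
plate_b_c side 0.45 [244.0, 274.0] [220.0, 201.0, 74.0] [  0.7104   0.0641 -47.5687   0.1449]
dock side 0.65 [230.0, 281.0] [154.0, 112.0, 70.0] [7.67100e-01 2.49000e-02 4.45488e+01 1.10800e-01]
```

View pics/w6.png

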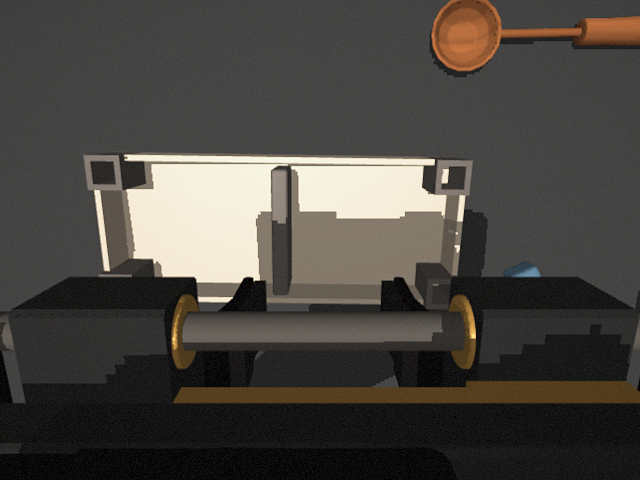

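The white tray's far posts sit at (104,172) and (452,177) and its grip wall's top runs down at column 281.

```bash
python3 - <<'E'
from h import *
c=camera("wrist")
a=unproj(c,(104,172),.056);b=unproj(c,(452,177),.056); print(a,b,(a+b)/2,np.linalg.norm(a-b))
print(unproj(c,(281.5,175),.054),unproj(c,(281.5,215),.054))
d=b-a; u=d/np.linalg.norm(d); print("ang",np.degrees(np.arctan2(u[1],u[0])),"centre",(a+b)/2+.043*np.array([u[1],-u[0],0]))
c=camera("side"); 
for z,k in((0,"dock"),): pass
E
```

```text
[0.28920489 0.37031872 0.056     ] [0.52971334 0.36605821 0.056     ] [0.40945911 0.36818847 0.056     ] 0.24054617794704627
[0.41148626 0.36764383 0.054     ] [0.41066974 0.33931555 0.054     ]
ang -1.0148665432883583 centre [0.4086975  0.32519521 0.056     ]
```

```bash
python3 -m crank '{"travel":[[-0.09,-0.77,0],[0,0,0.6],[0,0,0.8],[0,0,0.8],[0,0,0.8]],"turn":[[0,0,0.16],[0,0,0],[0,0,0],[0,0,0],[0,0,0]],"grip":[0,0,0,0,0]}'
python3 -m crank '{"travel":[[0,0,0.5],[0,0,0.3],[0,0,0.1],[0,0,0],[0,0,0]],"turn":[[0,0,0],[0,0,0],[0,0,0],[0,0,0],[0,0,0]],"grip":[0,0,0,0,0]}'
```

```text
clock: 20.35
position: [0.4097, 0.3236, 0.0616]
tool_rot: [180.0, -0.1, 88.8]
ft_force: [0.9, 0.5, -0.8]
width: 0.0436
grip_force: 0.0
clock: 20.77
position: [0.4105, 0.3238, 0.0275]
tool_rot: [179.9, -0.1, 88.8]
ft_force: [0.1, 0.9, -0.2]
width: 0.0434
grip_force: 0.0
```

```bash
python3 -m crank '{"travel":[[0,0,0],[0,0,0],[0,0,0],[0,0,0],[0,0,0]],"turn":[[0,0,0],[0,0,0],[0,0,0],[0,0,0],[0,0,0]],"grip":[-1,-1,-1,-1,-1]}'
python3 -m crank '{"travel":[[0,0,0],[0,0,-0.4],[0,0,-0.6],[0,0,-0.7],[0,0,-0.7]],"turn":[[0,0,0],[0,0,0],[0,0,0],[0,0,0],[0,0,0]],"grip":[-1,-1,-1,-1,-1]}'
python3 -m crank '{"travel":[[0,0,-0.6],[0,0,-0.4],[0,0,0],[0,0,0],[0,0,0]],"turn":[[0,0,0],[0,0,0],[0,0,-0.4],[0,0,-0.7],[0,0,-0.9]],"grip":[-1,-1,-1,-1,-1]}'
```

```text
clock: 21.18
position: [0.4099, 0.3235, 0.0268]
tool_rot: [180.0, -0.0, 88.8]
ft_force: [0.1, -0.1, 0.1]
width: 0.0183
grip_force: 0.0
clock: 21.6
position: [0.409, 0.3225, 0.1227]
tool_rot: [-179.9, 0.1, 88.8]
ft_force: [-1.1, 0.5, -3.8]
width: 0.0118
grip_force: 30.0
clock: 22.02
position: [0.4094, 0.3231, 0.1622]
tool_rot: [-180.0, 0.0, 102.7]
ft_force: [-0.6, -0.4, -4.6]
width: 0.0118
grip_force: 30.0
```

```bash
python3 -m crank '{"travel":[[0,0,0],[0,0,0],[0,0,0],[0,0,0],[0,0,0]],"turn":[[0,0,-1],[0,0,-1],[0,0,-1],[0,0,-1],[0,0,-1]],"grip":[-1,-1,-1,-1,-1]}'
python3 -m crank '{"travel":[[0,0,0],[0,0,0],[0,0,0],[0,0,0],[0,0,0]],"turn":[[0,0,-1],[0,0,-1],[0,0,-1],[0,0,-1],[0,0,-1]],"grip":[-1,-1,-1,-1,-1]}'
python3 -m crank '{"travel":[[0,0,0],[0,0,0],[0,0,0],[0,0,0]],"turn":[[0,0,-1],[0,0,-0.45],[0,0,0],[0,0,0]],"grip":[-1,-1,-1,-1]}'
python3 - <<'E'
from h import *
st(); c=camera("wrist"); cv2.imwrite("pics/w7.png",c["pixels"][:,:,::-1])
c=camera("side")
for l,k in(("plate_a_c","plate"),("plate_b_c","plate"),("dock","dock")):
    for p,px,rgb,m in dets(c,"side",l)[:1]: print(l,p,px,rgb,fit([(c,hull(m))],DIM[k]))
E
```

```text
clock: 22.43
position: [0.4093, 0.3228, 0.1618]
tool_rot: [-179.9, 0.0, 137.3]
ft_force: [-0.0, -0.5, -4.8]
width: 0.0119
grip_force: 30.0
clock: 22.85
position: [0.4093, 0.3228, 0.1618]
tool_rot: [-179.9, -0.0, 171.6]
ft_force: [0.6, 0.7, -4.2]
width: 0.0119
grip_force: 30.0
clock: 23.18
position: [0.4095, 0.3229, 0.162]
tool_rot: [-180.0, -0.0, -178.9]
ft_force: [-0.1, 0.4, -4.0]
width: 0.0119
grip_force: 30.0
23.18 [0.4095 0.3229 0.162 ] [-1.7995e+02 -4.0000e-02 -1.7887e+02] [-0.1  0.4 -4. ] 0.0119 30.0
plate_b_c 0.63 [256.0, 274.0] [195.0, 178.0, 107.0] [0.6754 0.082  7.68   0.7432]
dock 0.6 [245.0, 284.0] [161.0, 119.0, 73.0] [ 0.7181  0.0504 35.361   0.4332]
```

View pics/w7.png

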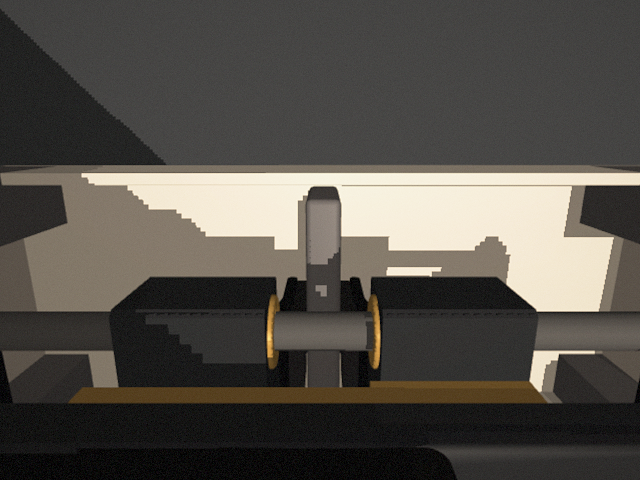

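The tray hangs level, its far rim horizontal at rows 165–185 and the grip wall between the pads at column 323. Next I'll measure its offset in the hand.

```bash
python3 - <<'E'
from h import *
V=[]
for n in("scene","side"):
    c=camera(n); d=[q for q in dets(c,n,"tray_lower_c") if q[3].sum()>2500]
    for q in d: print(n,q[:3],q[3].sum())
    if d: V.append((c,hull(d[0][3])))
for z in(.125,.13,.135,.14,.145):
    print(z,[fit([v],DIM["tray"],z) for v in V], fit(V,DIM["tray"],z))
c=camera("wrist")
z=.135
for zz in(.130,.135,.140): print([unproj(c,(320,166),zz+.048),unproj(c,(323,187),zz+.054)])
E
```

```text
scene (0.93, [457.0, 292.0], [142.0, 133.0, 121.0]) 3128
side (0.85, [293.0, 423.0], [180.0, 172.0, 161.0]) 6724
0.125 [array([0.401 , 0.3217, 0.8558, 0.8615]), array([0.4102, 0.322 , 0.9413, 0.783 ])] [0.41   0.322  0.9137 0.811 ]
0.13 [array([0.4038, 0.3225, 0.7215, 0.8599]), array([0.4096, 0.3229, 1.0839, 0.7801])] [0.4096 0.3229 1.074  0.8152]
0.135 [array([0.4066, 0.3233, 0.5951, 0.8577]), array([0.4091, 0.3239, 1.153 , 0.7761])] [0.4091 0.3238 1.1952 0.8158]
0.14 [array([0.4096, 0.3242, 0.5648, 0.8542]), array([0.4084, 0.3249, 1.1368, 0.7701])] [0.4085 0.3248 1.2241 0.8111]
0.145 [array([0.4123, 0.3252, 1.0708, 0.8491]), array([0.4079, 0.3258, 1.5125, 0.7621])] [0.4088 0.3258 1.2853 0.79  ]
[array([0.35211274, 0.32190116, 0.178     ]), array([0.35867939, 0.32309468, 0.184     ])]
[array([0.35172928, 0.32193487, 0.183     ]), array([0.35804714, 0.32308756, 0.189     ])]
[array([0.35134582, 0.32196858, 0.188     ]), array([0.35741489, 0.32308045, 0.194     ])]
```

```bash
python3 -m crank '{"travel":[[-0.4,-0.5,0],[-0.64,-0.79,0],[-0.64,-0.79,0],[-0.64,-0.79,0],[-0.64,-0.79,0]],"turn":[[0,0,-0.08],[0,0,0],[0,0,0],[0,0,0],[0,0,0]],"grip":[-1,-1,-1,-1,-1]}'
python3 -m crank '{"travel":[[-0.64,-0.79,0],[-0.64,-0.79,0],[-0.64,-0.79,0],[-0.64,-0.79,0],[-0.64,-0.79,0]],"turn":[[0,0,0],[0,0,0],[0,0,0],[0,0,0],[0,0,0]],"grip":[-1,-1,-1,-1,-1]}'
python3 -m crank '{"travel":[[-0.24,-0.29,0.5],[0,0,0.7],[0,0,0.5],[0,0,0],[0,0,0]],"turn":[[0,0,0],[0,0,0],[0,0,0],[0,0,0],[0,0,0]],"grip":[-1,-1,-1,-1,-1]}'
python3 - <<'E'
from h import *
st(); c=camera("side"); cv2.imwrite("pics/s8.png",cv2.resize(c["pixels"][140:360,160:400,::-1],None,fx=2.7,fy=2.7))
V=[]
for n in("scene","side"):
    c=camera(n); d=dets(c,n,"tray_lower_c")
    for q in d[:2]: print(n,q[:3],q[3].sum(),[fit([(c,hull(q[3]))],DIM["tray"],z) for z in (.064,.07)])
E
```

```text
clock: 24.1
position: [0.5335, 0.1791, 0.1627]
tool_rot: [180.0, 0.0, -178.2]
ft_force: [0.3, 0.6, -4.1]
width: 0.0118
grip_force: 30.0
clock: 24.52
position: [0.6665, 0.0254, 0.1624]
tool_rot: [180.0, 0.0, -178.2]
ft_force: [1.2, 0.7, -3.0]
width: 0.0118
grip_force: 30.0
clock: 24.93
position: [0.6746, 0.0157, 0.0936]
tool_rot: [-180.0, -0.1, -178.2]
ft_force: [0.4, -0.5, -3.8]
width: 0.0118
grip_force: 30.0
24.93 [0.6746 0.0157 0.0936] [-1.7998e+02 -1.5000e-01 -1.7818e+02] [ 0.4 -0.5 -3.8] 0.0118 30.0
scene (0.67, [309.0, 275.0], [150.0, 141.0, 128.0]) 2187 [array([0.6745, 0.0109, 2.8611, 0.7639]), array([0.676 , 0.013 , 2.6251, 0.7581])]
side (0.6, [262.0, 245.0], [150.0, 143.0, 132.0]) 3792 [array([0.6808, 0.0106, 1.7559, 0.8261]), array([0.6784, 0.0141, 2.083 , 0.8173])]
```

View pics/s8.png

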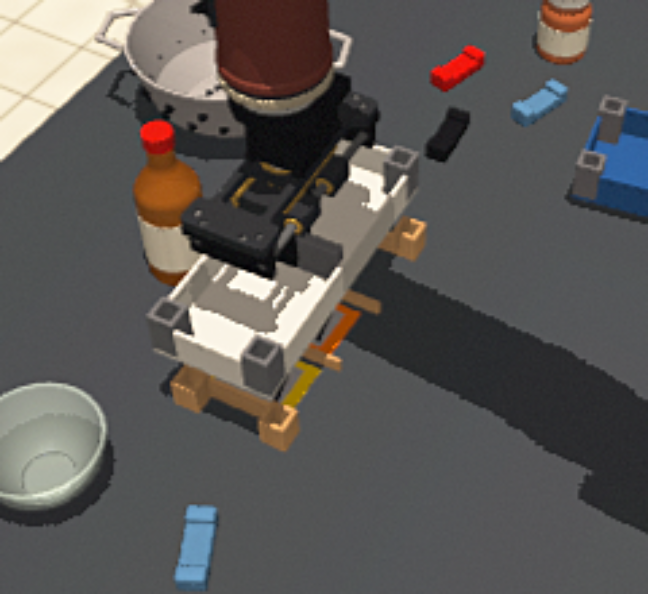

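The held tray hovers just above the dock. Dock sockets show at crop (279,412), (409,230) and (190,377), and the tray's at (263,350), (402,160) and (168,310).

```bash
python3 - <<'E'
from h import *
c=camera("side")
P=lambda p,z:unproj(c,(160+p[0]/2.7,140+p[1]/2.7),z)[:2]
def cen(n,r,f,z):
    A,B,C=P(n,z),P(r,z),P(f,z); v=A-B; e=A-C
    return "lenY %.4f lenX %.4f yaw %.2f"%(np.linalg.norm(v),np.linalg.norm(e),np.degrees(np.arctan2(-v[0],v[1]))),((B+C)/2).round(4)
print(cen((279,412),(409,230),(190,377),.03))
for z in(.060,.064,.068): print(z,cen((263,350),(402,160),(168,310),z+.056))
E
```

```text
('lenY 0.2346 lenX 0.0853 yaw 0.75', array([0.6659, 0.0143]))
0.06 ('lenY 0.2400 lenX 0.0879 yaw 1.62', array([0.674 , 0.0147]))
0.064 ('lenY 0.2387 lenX 0.0874 yaw 1.62', array([0.6718, 0.0178]))
0.068 ('lenY 0.2375 lenX 0.0870 yaw 1.62', array([0.6696, 0.0209]))
```

```bash
python3 -m crank '{"travel":[[0.09,-0.1,0.4],[0,0,0.4],[0,0,0],[0,0,0]],"turn":[[0,0,0],[0,0,0],[0,0,0],[0,0,0]],"grip":[-1,-1,-1,-1]}'
python3 -m crank '{"travel":[[0,0,0.1],[0,0,0],[0,0,0]],"turn":[[0,0,0],[0,0,0],[0,0,0]],"grip":[-1,-1,-1]}'
python3 -m crank '{"travel":[[0,0,0.1],[0,0,0],[0,0,0]],"turn":[[0,0,0],[0,0,0],[0,0,0]],"grip":[-1,-1,-1]}'
```

```text
clock: 25.57
position: [0.6716, 0.0115, 0.0625]
tool_rot: [180.0, -0.1, -178.2]
ft_force: [-0.3, 1.0, -2.8]
width: 0.0115
grip_force: 30.0
clock: 25.82
position: [0.6724, 0.0114, 0.0592]
tool_rot: [180.0, 0.1, -178.2]
ft_force: [-0.2, -0.2, -4.5]
width: 0.0118
grip_force: 30.0
clock: 26.07
position: [0.6718, 0.0113, 0.0543]
tool_rot: [-180.0, -0.0, -178.2]
ft_force: [0.3, -0.2, -3.8]
width: 0.0114
grip_force: 30.0
```

```bash
python3 -m crank '{"travel":[[0,0,0.08],[0,0,0],[0,0,0]],"turn":[[0,0,0],[0,0,0],[0,0,0]],"grip":[-1,-1,-1]}'
python3 -m crank '{"travel":[[0,0,0.08],[0,0,0],[0,0,0]],"turn":[[0,0,0],[0,0,0],[0,0,0]],"grip":[-1,-1,-1]}'
```

```text
clock: 26.32
position: [0.6717, 0.0112, 0.0509]
tool_rot: [-180.0, -0.0, -178.2]
ft_force: [-0.5, -0.1, -3.7]
width: 0.0115
grip_force: 30.0
clock: 26.57
position: [0.6718, 0.0112, 0.0478]
tool_rot: [-180.0, -0.0, -178.2]
ft_force: [-0.8, -0.0, -3.9]
width: 0.0117
grip_force: 30.0
```

```bash
python3 -m crank '{"travel":[[0,0,0.06],[0,0,0],[0,0,0]],"turn":[[0,0,0],[0,0,0],[0,0,0]],"grip":[-1,-1,-1]}'
python3 -m crank '{"travel":[[0,0,0.05],[0,0,0],[0,0,0]],"turn":[[0,0,0],[0,0,0],[0,0,0]],"grip":[-1,-1,-1]}'
```

```text
clock: 26.82
position: [0.6718, 0.0112, 0.0455]
tool_rot: [-180.0, -0.0, -178.2]
ft_force: [-1.1, 0.0, -4.7]
width: 0.0116
grip_force: 30.0
clock: 27.07
position: [0.672, 0.0113, 0.0449]
tool_rot: [180.0, 0.0, -178.2]
ft_force: [-6.0, 0.2, 7.5]
width: 0.0116
grip_force: 30.0
```

Contact came exactly at seating height, so I'll release, lift and check.

```bash
python3 -m crank '{"travel":[[0,0,-0.03],[0,0,0],[0,0,0],[0,0,0],[0,0,0]],"turn":[[0,0,0],[0,0,0],[0,0,0],[0,0,0],[0,0,0]],"grip":[-0.1,-0.1,-0.1,-0.1,-0.1]}'
python3 -m crank '{"travel":[[0,0,-0.6],[0,0,-1],[0,0,-1],[0.1,0.9,-0.8],[0.1,0.9,-0.8]],"turn":[[0,0,0],[0,0,0],[0,0,0],[0,0,0],[0,0,0]],"grip":[0,0,0,0,0]}'
python3 -m crank '{"travel":[[0.2,0.9,0],[0.2,0.9,0],[0.2,0.9,0],[0.2,0.9,0],[0,0,0]],"turn":[[0,0,0],[0,0,0],[0,0,0],[0,0,0],[0,0,0]],"grip":[0,0,0,0,0]}'
python3 - <<'E'
from h import *
st(); look("rest_a_c",["wrist","side","scene"],"rest",lambda r:r[2]>r[0]+20); look("tray_lower_c",["side","scene"],"tray",z0=.018)
E
```

```text
clock: 27.48
position: [0.6721, 0.0113, 0.0449]
tool_rot: [-180.0, 0.0, -178.2]
ft_force: [-1.3, -0.4, 0.3]
width: 0.0352
grip_force: 0.0
clock: 27.9
position: [0.6636, 0.0708, 0.2066]
tool_rot: [-180.0, 0.1, -178.5]
ft_force: [1.3, 1.3, 0.0]
width: 0.0433
grip_force: 0.0
clock: 28.32
position: [0.6234, 0.2266, 0.2034]
tool_rot: [179.7, -0.1, -177.6]
ft_force: [-0.1, 1.6, -1.0]
width: 0.0436
grip_force: 0.0
28.32 [0.6234 0.2266 0.2034] [ 1.7974e+02 -1.0000e-01 -1.7756e+02] [-0.1  1.6 -1. ] 0.0436 0.0
tray_lower_c side 0.71 [272.0, 245.0] [171.0, 164.0, 153.0] [0.6668 0.0093 4.6513 0.9314]
tray_lower_c scene 0.69 [271.0, 123.0] [155.0, 146.0, 131.0] [  0.3846  -0.5811 -31.9911   0.3951]
tray_lower_c scene 0.68 [303.0, 270.0] [170.0, 159.0, 146.0] [0.6717 0.0088 1.928  0.9751]
```

```bash
python3 -m crank '{"travel":[[0,0,0],[0,0,0],[0,0,0],[0,0,0],[0,0,0]],"turn":[[0,0,1],[0,0,1],[0,0,1],[0,0,1],[0,0,1]],"grip":[0.3,0.3,0.3,0.3,0.3]}'
python3 -m crank '{"travel":[[0,0,0],[0,0,0],[0,0,0],[0,0,0],[0,0,0]],"turn":[[0,0,1],[0,0,1],[0,0,1],[0,0,1],[0,0,0.66]],"grip":[0.3,0.3,0.3,0.3,0.3]}'
python3 - <<'E'
from h import *
st(); look("rest_a_c",["wrist","side"],"rest",lambda r:r[2]>r[0]+20)
E
```

```text
clock: 29.23
position: [0.6267, 0.2156, 0.2041]
tool_rot: [180.0, 0.0, 147.1]
ft_force: [0.2, -0.4, -0.5]
width: 0.0558
grip_force: 0.0
clock: 29.65
position: [0.6267, 0.2157, 0.204]
tool_rot: [180.0, 0.0, 115.0]
ft_force: [-0.1, -0.1, -0.1]
width: 0.0566
grip_force: 0.0
29.65 [0.6267 0.2157 0.204 ] [180.     0.   114.98] [-0.1 -0.1 -0.1] 0.0566 0.0
rest_a_c side 0.68 [185.0, 441.0] [188.0, 111.0, 56.0]
```

```bash
cat >> h.py <<'E'
def blues(n,zmax=None,minpx=40):
    "blue rests by colour (light blue)"
    c=camera(n); im=c["pixels"]; hsv=cv2.cvtColor(im,cv2.COLOR_RGB2HSV)
    m=cv2.inRange(hsv,(98,70,90),(112,200,255)); k,l,s,ce=cv2.connectedComponentsWithStats(m)
    for i in range(1,k):
        if s[i,4]>=minpx: print(n,ce[i].round(),s[i,4],im[l==i].mean(0).round(),fit([(c,hull(l==i))],DIM["rest"]))
E
python3 - <<'E'
from h import *
blues("wrist"); blues("scene",minpx=25); blues("side")
E
```

```text
wrist [339. 173.] 337 [153. 203. 229.] [  0.6202   0.255  -64.3984   0.9371]
scene [317. 140.] 62 [ 61.  80. 109.] [ 0.3228 -0.4004 14.3353  0.4152]
scene [342. 137.] 28 [ 63.  79. 105.] [ 0.2394 -0.3654 68.0825  0.2869]
scene [313. 161.] 1324 [ 62.  95. 136.] [  0.4604  -0.2941 -15.5935   0.1027]
scene [256. 184.] 121 [103. 132. 152.] [ 0.6022 -0.3615 70.6676  0.8741]
scene [368. 326.] 198 [103. 134. 154.] [  0.6215   0.2544 -66.6096   0.8924]
side [360. 178.] 183 [ 90. 129. 159.] [ 0.6014 -0.3559 72.0668  0.9532]
side [425. 208.] 2557 [ 44.  85. 137.] [  0.3049  -0.302  -14.8668   0.0871]
side [232. 343.] 367 [ 98. 141. 174.] [  0.6209   0.2558 -64.102    0.9398]
```

```bash
python3 -m crank '{"travel":[[0.96,0.28,0.5],[0,0,1],[0,0,1],[0,0,1],[0,0,0.8]],"turn":[[0,0,0],[0,0,0],[0,0,0],[0,0,0],[0,0,0]],"grip":[0.3,0.3,0.3,0.3,0.3]}'
python3 -m crank '{"travel":[[0,0,0.4],[0,0,0.2],[0,0,0],[0,0,0]],"turn":[[0,0,0],[0,0,0],[0,0,0],[0,0,0]],"grip":[0.3,0.3,0.3,0.3]}'
python3 -m crank '{"travel":[[0,0,0.04],[0,0,0],[0,0,0],[0,0,0],[0,0,0]],"turn":[[0,0,0],[0,0,0],[0,0,0],[0,0,0],[0,0,0]],"grip":[-1,-1,-1,-1,-1]}'
python3 -m crank '{"travel":[[0,0,0],[0,0,0],[0,0,0],[0,0,0],[0,0,0]],"turn":[[0,0,0],[0,0,0],[0,0,0],[0,0,0],[0,0,0]],"grip":[-1,-1,-1,-1,-1]}'
```

```text
clock: 30.42
position: [0.6195, 0.2527, 0.0305]
tool_rot: [-179.9, -0.0, 115.5]
ft_force: [-0.5, 0.3, -0.5]
width: 0.0565
grip_force: 0.0
clock: 30.75
position: [0.6213, 0.2528, 0.0103]
tool_rot: [179.9, 0.0, 115.4]
ft_force: [-0.3, -0.7, 0.7]
width: 0.0566
grip_force: 0.0
clock: 31.17
position: [0.6209, 0.253, 0.0084]
tool_rot: [180.0, -0.0, 115.4]
ft_force: [0.3, -0.8, 0.3]
width: 0.0309
grip_force: 0.0
clock: 31.58
position: [0.6208, 0.2529, 0.008]
tool_rot: [180.0, -0.0, 115.4]
ft_force: [-0.8, -0.0, 4.7]
width: 0.0235
grip_force: 30.0
```

```bash
python3 -m crank '{"travel":[[0,0,-0.4],[0,0,-0.8],[0,0,-0.9],[0,0,-0.7],[-0.5,-0.1,-0.2]],"turn":[[0,0,0],[0,0,0],[0,0,0],[0,0,0],[0,0,0]],"grip":[-1,-1,-1,-1,-1]}'
python3 -m crank '{"travel":[[-0.9,-0.17,0],[-0.9,-0.17,0],[-0.9,-0.17,0],[-0.9,-0.17,0],[-0.35,-0.04,0]],"turn":[[0,0,0],[0,0,0],[0,0,0],[0,0,0],[0,0,0]],"grip":[-1,-1,-1,-1,-1]}'
python3 -m crank '{"travel":[[0,0,0],[0,0,0.4],[0,0,0.6],[0,0,0.4],[0,0,0]],"turn":[[0,0,0],[0,0,0],[0,0,0],[0,0,0],[0,0,0]],"grip":[-1,-1,-1,-1,-1]}'
```

```text
clock: 32.0
position: [0.6264, 0.2384, 0.1322]
tool_rot: [179.7, -0.1, 115.7]
ft_force: [0.7, 1.9, -1.4]
width: 0.0234
grip_force: 30.0
clock: 32.42
position: [0.6678, 0.0705, 0.128]
tool_rot: [-179.9, 0.2, 115.0]
ft_force: [0.4, -0.9, -1.0]
width: 0.0235
grip_force: 30.0
clock: 32.83
position: [0.6647, 0.0791, 0.0677]
tool_rot: [-179.7, -0.1, 115.5]
ft_force: [-1.1, 1.5, -0.9]
width: 0.0235
grip_force: 30.0
```

```bash
python3 -m crank '{"travel":[[0,0,0.3],[0,0,0.2],[0,0,0.07],[0,0,0],[0,0,0]],"turn":[[0,0,0],[0,0,0],[0,0,0],[0,0,0],[0,0,0]],"grip":[-1,-1,-1,-1,-1]}'
python3 -m crank '{"travel":[[0,0,0],[0,0,0],[0,0,0],[0,0,0],[0,0,-0.3]],"turn":[[0,0,0],[0,0,0],[0,0,0],[0,0,0],[0,0,0]],"grip":[-0.1,-0.1,-0.1,-0.1,-0.1]}'
python3 -m crank '{"travel":[[0,0,-1],[0,0,-1],[0,0,-1],[-0.5,-0.5,-0.5],[-0.9,-0.6,0]],"turn":[[0,0,0],[0,0,0],[0,0,0],[0,0,0],[0,0,0]],"grip":[-0.1,-0.1,-0.1,-0.1,-0.1]}'
python3 - <<'E'
from h import *
blues("scene",minpx=25); blues("side"); blues("wrist")
E
```

```text
clock: 33.25
position: [0.6676, 0.078, 0.0494]
tool_rot: [180.0, 0.0, 115.4]
ft_force: [-0.2, -0.4, -0.1]
width: 0.0232
grip_force: 30.0
clock: 33.67
position: [0.666, 0.078, 0.0594]
tool_rot: [-179.8, -0.0, 115.4]
ft_force: [-0.5, 0.3, 0.1]
width: 0.0386
grip_force: 0.0
clock: 34.08
position: [0.6545, 0.0144, 0.2074]
tool_rot: [179.5, 0.0, 115.8]
ft_force: [0.9, -1.0, -0.9]
width: 0.039
grip_force: 0.0
scene [337. 158.] 61 [ 56.  75. 109.] [ 0.3242 -0.2906 14.2112  0.4032]
scene [287. 174.] 90 [ 61.  89. 127.] [ 0.4918 -0.3417 57.2524  0.6401]
scene [256. 184.] 125 [101. 130. 150.] [ 0.6026 -0.3606 70.5912  0.8725]
scene [318. 285.] 126 [111. 141. 161.] [ 6.58700e-01  6.22000e-02 -7.33114e+01  6.88700e-01]
side [360. 178.] 179 [ 89. 129. 159.] [ 0.6018 -0.356  73.1082  0.9606]
side [421. 189.] 253 [ 41.  73. 115.] [ 0.4742 -0.3839 19.2534  0.3754]
side [424. 210.] 1988 [ 45.  90. 145.] [  0.3049  -0.302  -14.872    0.1094]
side [460. 202.] 63 [29. 57. 91.] [ 0.3166 -0.4009 44.7988  0.3833]
side [257. 266.] 232 [ 97. 142. 177.] [ 6.83100e-01  6.00000e-02 -6.36602e+01  8.86000e-01]
wrist [386. 137.] 2778 [101. 137. 161.] [  0.6712   0.0839 -64.8193   0.9194]
wrist [ 23. 397.] 285 [ 47.  82. 126.] [ 0.4505 -0.3058 63.5259  0.161 ]
```

```bash
python3 -m crank '{"travel":[[0,0,0],[0,0,0],[0,0,0],[0,0,0],[0,0,0]],"turn":[[0,0,0.9],[0,0,0.9],[0,0,0.9],[0,0,0.9],[0,0,0.9]],"grip":[0.3,0.3,0.3,0.3,0.3]}'
python3 -m crank '{"travel":[[0,0,0],[0,0,0],[-0.9,0.25,0],[-0.9,0.25,0],[-0.9,0.25,0]],"turn":[[0,0,0.9],[0,0,0.9],[0,0,0],[0,0,0],[0,0,0]],"grip":[0.3,0.3,0.3,0.3,0.3]}'
python3 -m crank '{"travel":[[-0.95,0.25,0],[-0.95,0.25,0],[-0.95,0.25,0],[-0.95,0.25,0],[-0.95,0.25,0]],"turn":[[0,0,0],[0,0,0],[0,0,0],[0,0,0],[0,0,0]],"grip":[0.3,0.3,0.3,0.3,0.3]}'
python3 -m crank '{"travel":[[0,0,0],[0,0,0]],"turn":[[0,0,0],[0,0,0]],"grip":[0.3,0.3]}'
python3 - <<'E'
from h import *
blues("side");blues("wrist"); blues("scene")
E
```

```text
clock: 34.65
position: [0.6518, 0.0109, 0.2013]
tool_rot: [-180.0, -0.0, 84.2]
ft_force: [-1.0, -0.2, 0.5]
width: 0.0557
grip_force: 0.0
clock: 35.07
position: [0.6472, -0.1015, 0.2012]
tool_rot: [-180.0, -0.0, 72.2]
ft_force: [-0.4, 0.1, 0.5]
width: 0.0564
grip_force: 0.0
clock: 35.48
position: [0.6363, -0.2989, 0.2012]
tool_rot: [-180.0, -0.0, 72.1]
ft_force: [0.3, 0.4, 0.6]
width: 0.0566
grip_force: 0.0
clock: 35.65
position: [0.6348, -0.3014, 0.2012]
tool_rot: [-180.0, 0.1, 71.8]
ft_force: [0.4, 0.2, -0.8]
width: 0.0565
grip_force: 0.0
side [360. 177.] 154 [ 80. 115. 142.] [ 0.6016 -0.3567 73.2022  0.913 ]
side [424. 207.] 2107 [ 46.  90. 144.] [  0.3049  -0.302  -14.8668   0.0871]
side [257. 266.] 233 [ 96. 141. 175.] [ 6.83100e-01  6.00000e-02 -6.36602e+01  8.86000e-01]
wrist [127. 260.] 8180 [ 98. 160. 213.] [  0.4202  -0.2864 -50.0003   0.1945]
wrist [309. 270.] 846 [116. 153. 176.] [ 0.6018 -0.3585 71.3583  0.7731]
scene [317. 140.] 62 [ 59.  79. 109.] [ 0.3232 -0.4004 14.4177  0.4265]
scene [315. 162.] 1244 [ 59.  95. 138.] [  0.4605  -0.2943 -15.5744   0.1157]
scene [293. 157.] 65 [ 59.  80. 110.] [ 0.4417 -0.3838 16.1554  0.3956]
scene [256. 183.] 118 [ 93. 120. 138.] [ 0.6017 -0.364  69.5803  0.8429]
scene [318. 285.] 115 [116. 143. 163.] [ 6.5770e-01  6.1900e-02 -7.6869e+01  6.2310e-01]
```

```bash
python3 -m crank '{"travel":[[-0.8,-0.17,0],[-0.8,-0.17,0],[0,0,0.7],[0,0,1],[0,0,1]],"turn":[[0,0,0],[0,0,0],[0,0,0],[0,0,0],[0,0,0]],"grip":[0.3,0.3,0.3,0.3,0.3]}'
python3 -m crank '{"travel":[[0,0,1],[0,0,0.7],[0,0,0.4],[0,0,0.05],[0,0,0]],"turn":[[0,0,0],[0,0,0],[0,0,0],[0,0,0],[0,0,0]],"grip":[0.3,0.3,0.3,0.3,0.3]}'
python3 -m crank '{"travel":[[0,0,0],[0,0,0],[0,0,0],[0,0,0],[0,0,0]],"turn":[[0,0,0],[0,0,0],[0,0,0],[0,0,0],[0,0,0]],"grip":[-1,-1,-1,-1,-1]}'
python3 -m crank '{"travel":[[0,0,0],[0,0,0],[0,0,0],[0,0,0],[0,0,0]],"turn":[[0,0,0],[0,0,0],[0,0,0],[0,0,0],[0,0,0]],"grip":[-1,-1,-1,-1,-1]}'
```

```text
clock: 36.22
position: [0.6052, -0.3535, 0.0932]
tool_rot: [179.8, -0.0, 72.2]
ft_force: [0.9, -0.1, -1.4]
width: 0.0564
grip_force: 0.0
clock: 36.63
position: [0.6042, -0.3538, 0.0072]
tool_rot: [-180.0, -0.0, 72.2]
ft_force: [1.0, -0.1, 1.4]
width: 0.0567
grip_force: 0.0
clock: 37.05
position: [0.604, -0.355, 0.0079]
tool_rot: [179.9, 0.0, 72.1]
ft_force: [-0.2, 0.2, 1.2]
width: 0.031
grip_force: 0.0
clock: 37.47
position: [0.6038, -0.3549, 0.0074]
tool_rot: [180.0, 0.0, 72.1]
ft_force: [-1.0, -0.0, 4.7]
width: 0.0234
grip_force: 30.0
```

```bash
python3 -m crank '{"travel":[[0,0,-0.4],[0,0,-0.8],[0,0,-0.9],[0,0,-0.7],[0.5,-0.05,-0.3]],"turn":[[0,0,0],[0,0,0],[0,0,0],[0,0,0],[0,0,0]],"grip":[-1,-1,-1,-1,-1]}'
python3 -m crank '{"travel":[[0.9,-0.08,0],[0.9,-0.08,0],[0.9,-0.08,0],[0.9,-0.08,0],[0.9,-0.08,0]],"turn":[[0,0,0],[0,0,0],[0,0,0],[0,0,0],[0,0,0]],"grip":[-1,-1,-1,-1,-1]}'
python3 -m crank '{"travel":[[0.9,-0.09,0],[0.9,-0.09,0],[0.8,-0.09,0],[0,0,0],[0,0,0]],"turn":[[0,0,0],[0,0,0],[0,0,0],[0,0,0],[0,0,0]],"grip":[-1,-1,-1,-1,-1]}'
```

```text
clock: 37.88
position: [0.6066, -0.3411, 0.1369]
tool_rot: [179.7, 0.2, 71.7]
ft_force: [-0.4, -0.5, -0.3]
width: 0.0231
grip_force: 30.0
clock: 38.3
position: [0.6481, -0.1574, 0.1319]
tool_rot: [180.0, -0.0, 72.1]
ft_force: [0.7, -0.3, -0.2]
width: 0.0234
grip_force: 30.0
clock: 38.72
position: [0.6702, -0.0535, 0.1313]
tool_rot: [-180.0, -0.0, 72.3]
ft_force: [-0.9, 0.1, 0.2]
width: 0.0238
grip_force: 30.0
```

```bash
python3 -m crank '{"travel":[[0,0,0.5],[0,0,0.7],[0,0,0.6],[0,0,0.3],[0,0,0.06]],"turn":[[0,0,0],[0,0,0],[0,0,0],[0,0,0],[0,0,0]],"grip":[-1,-1,-1,-1,-1]}'
python3 -m crank '{"travel":[[0,0,0],[0,0,0],[0,0,0],[0,0,0]],"turn":[[0,0,0],[0,0,0],[0,0,0],[0,0,0]],"grip":[-1,-1,-0.1,-0.1]}'
python3 -m crank '{"travel":[[0,0,0],[0,0,0],[0,0,-0.3],[0,0,-0.8],[0,0,-1]],"turn":[[0,0,0],[0,0,0],[0,0,0],[0,0,0],[0,0,0]],"grip":[-0.1,-0.1,-0.1,-0.1,-0.1]}'
python3 -m crank '{"travel":[[0,0,-1],[0,-0.9,-0.9],[0,-0.9,0],[0,-0.9,0],[0,-0.9,0]],"turn":[[0,0,0],[0,0,0],[0,0,0],[0,0,0],[0,0,0]],"grip":[0,0,0,0,0]}'
python3 - <<'E'
from h import *
st(); look("tray_lower_c",["scene","side"],"tray",z0=.018); look("tray_cover_c",["scene","side","wrist"],"tray")
c=camera("side"); cv2.imwrite("pics/s9.png",cv2.resize(c["pixels"][120:360,160:480,::-1],None,fx=2.4,fy=2.4))
E
```

```text
clock: 39.13
position: [0.668, -0.0578, 0.0426]
tool_rot: [-179.8, 0.1, 72.0]
ft_force: [-0.4, 0.1, -0.6]
width: 0.0232
grip_force: 30.0
clock: 39.47
position: [0.6707, -0.057, 0.0461]
tool_rot: [179.9, -0.0, 72.1]
ft_force: [0.8, 0.5, 0.5]
width: 0.0305
grip_force: 0.0
clock: 39.88
position: [0.668, -0.0564, 0.128]
tool_rot: [-179.8, 0.1, 72.1]
ft_force: [0.7, -0.2, 1.0]
width: 0.0389
grip_force: 0.0
clock: 40.3
position: [0.5379, -0.0146, 0.1985]
tool_rot: [180.0, -0.0, 72.0]
ft_force: [-0.4, 0.7, 2.1]
width: 0.0436
grip_force: 0.0
40.3 [ 0.5379 -0.0146  0.1985] [ 1.7998e+02 -2.0000e-02  7.2040e+01] [-0.4  0.7  2.1] 0.0436 0.0
tray_lower_c scene 0.9 [304.0, 269.0] [168.0, 157.0, 144.0] [0.6713 0.0084 1.8921 0.9919]
tray_lower_c side 0.71 [266.0, 246.0] [164.0, 157.0, 147.0] [0.6732 0.0091 1.362  0.9825]
tray_cover_c scene 0.91 [302.0, 168.0] [65.0, 85.0, 112.0] [  0.3931  -0.3224 -78.243    0.6286]
tray_cover_c side 0.84 [425.0, 209.0] [49.0, 79.0, 116.0] [  0.3918  -0.3195 -82.4254   0.9601]
tray_cover_c wrist 0.44 [363.0, 25.0] [112.0, 82.0, 53.0] [ 0.5671 -0.0119  5.4554  0.0592]
```

View pics/s9.png

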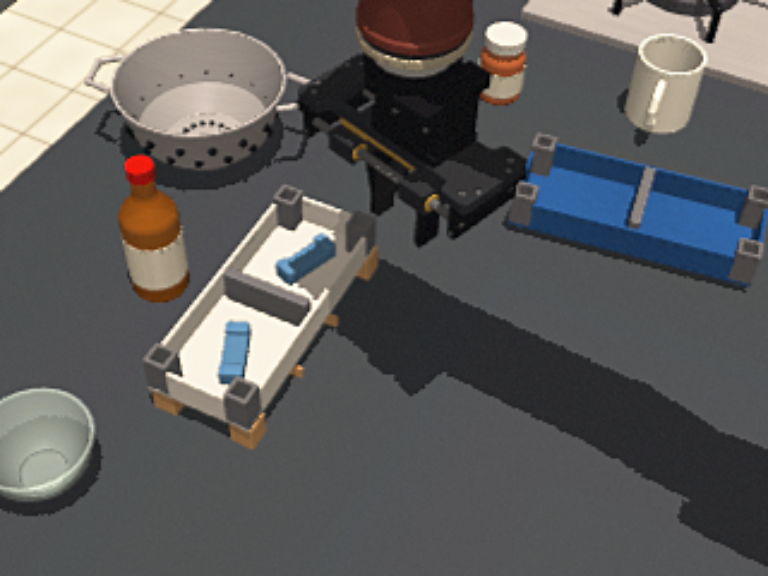

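The picture shows both rests in the white tray, which is seated on the dock, and the blue tray standing clear. Next is the blue tray.

```bash
python3 -m crank '{"travel":[[0,0,0],[0,0,0],[0,0,0],[0,0,0],[-0.86,-0.5,0]],"turn":[[0,0,-0.95],[0,0,-0.95],[0,0,-0.95],[0,0,-0.93],[0,0,0]],"grip":[0,0,0,0,0]}'
python3 -m crank '{"travel":[[-0.86,-0.5,0],[-0.86,-0.5,0],[-0.86,-0.5,0],[-0.86,-0.5,0],[-0.86,-0.5,0]],"turn":[[0,0,0],[0,0,0],[0,0,0],[0,0,0],[0,0,0]],"grip":[0,0,0,0,0]}'
python3 -m crank '{"travel":[[-0.86,-0.5,0],[-0.86,-0.5,0],[-0.8,-0.5,0],[0,0,0],[0,0,0]],"turn":[[0,0,0],[0,0,0],[0,0,0],[0,0,0],[0,0,0]],"grip":[0,0,0,0,0]}'
python3 - <<'E'
from h import *
st(); look("tray_cover_c",["scene","side","wrist"],"tray")
c=camera("wrist"); cv2.imwrite("pics/w10.png",c["pixels"][:,:,::-1])
E
```

```text
clock: 41.27
position: [0.5264, -0.045, 0.1977]
tool_rot: [180.0, 0.1, 99.0]
ft_force: [0.9, 0.5, 0.8]
width: 0.0431
grip_force: 0.0
clock: 41.68
position: [0.448, -0.2378, 0.1982]
tool_rot: [180.0, 0.0, 98.0]
ft_force: [1.0, -0.4, 0.1]
width: 0.0435
grip_force: 0.0
clock: 42.1
position: [0.4016, -0.3471, 0.1981]
tool_rot: [-179.9, 0.1, 97.7]
ft_force: [1.4, 1.3, -1.0]
width: 0.0438
grip_force: 0.0
42.1 [ 0.4016 -0.3471  0.1981] [-1.7989e+02  1.0000e-01  9.7660e+01] [ 1.4  1.3 -1. ] 0.0438 0.0
tray_cover_c scene 0.82 [312.0, 160.0] [57.0, 73.0, 95.0] [  0.3902  -0.3184 -81.9794   0.986 ]
tray_cover_c side 0.94 [425.0, 208.0] [41.0, 65.0, 96.0] [  0.3924  -0.3188 -82.6919   0.9325]
tray_cover_c wrist 0.72 [310.0, 181.0] [112.0, 161.0, 197.0] [  0.3907  -0.3131 -82.1162   0.9951]
```

View pics/w10.png

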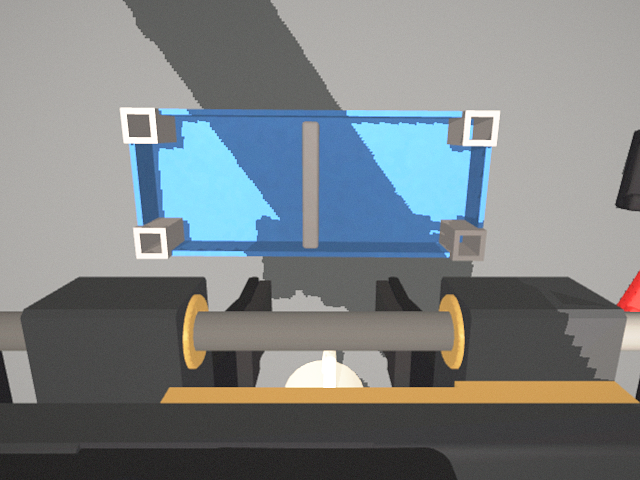

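The blue tray fills (122–498, 108–258) with its grip wall at column 310, and the fit is very good. I'll grasp it.

```bash
python3 -m crank '{"travel":[[0.83,-0.15,0],[0,0,0.8],[0,0,0.9],[0,0,0.9],[0,0,0.9]],"turn":[[0,0,0],[0,0,0],[0,0,0],[0,0,0],[0,0,0]],"grip":[0,0,0,0,0]}'
python3 -m crank '{"travel":[[0,0,0.5],[0,0,0.25],[0,0,0],[0,0,0],[0,0,0]],"turn":[[0,0,0],[0,0,0],[0,0,0],[0,0,0],[0,0,0]],"grip":[0,0,0,0,0]}'
python3 -m crank '{"travel":[[0,0,0],[0,0,0],[0,0,0],[0,0,0],[0,0,0]],"turn":[[0,0,0],[0,0,0],[0,0,0],[0,0,0],[0,0,0]],"grip":[-1,-1,-1,-1,-1]}'
python3 -m crank '{"travel":[[0,0,0],[0,0,0],[0,0,0],[0,0,0],[0,0,0]],"turn":[[0,0,0],[0,0,0],[0,0,0],[0,0,0],[0,0,0]],"grip":[-1,-1,-1,-1,-1]}'
```

```text
clock: 42.87
position: [0.3971, -0.3167, 0.0583]
tool_rot: [179.8, 0.0, 98.2]
ft_force: [0.9, 1.1, 1.4]
width: 0.0436
grip_force: 0.0
clock: 43.28
position: [0.3965, -0.3191, 0.0308]
tool_rot: [179.9, 0.1, 98.0]
ft_force: [0.0, -0.1, 0.5]
width: 0.0434
grip_force: 0.0
clock: 43.7
position: [0.3954, -0.3185, 0.0295]
tool_rot: [180.0, 0.0, 98.0]
ft_force: [-4.0, -0.3, 3.4]
width: 0.018
grip_force: 2.2
clock: 44.12
position: [0.3949, -0.3186, 0.0293]
tool_rot: [-180.0, 0.0, 98.0]
ft_force: [-4.4, -1.1, 6.0]
width: 0.0118
grip_force: 30.0
```

```bash
python3 -m crank '{"travel":[[0,0,-0.3],[0,0,-0.6],[0,0,-0.8],[0,0,-0.9],[0,0,-0.9]],"turn":[[0,0,0],[0,0,0],[0,0,0],[0,0,0],[0,0,0]],"grip":[-1,-1,-1,-1,-1]}'
python3 -m crank '{"travel":[[0,0,-0.5],[0,0,0],[0,0,0],[0,0,0],[0,0,0]],"turn":[[0,0,-0.4],[0,0,-0.8],[0,0,-1],[0,0,-1],[0,0,-1]],"grip":[-1,-1,-1,-1,-1]}'
python3 -m crank '{"travel":[[0,0,0],[0,0,0],[0,0,0],[0,0,0],[0,0,0]],"turn":[[0,0,-1],[0,0,-1],[0,0,-1],[0,0,-1],[0,0,-1]],"grip":[-1,-1,-1,-1,-1]}'
python3 -m crank '{"travel":[[0,0,0],[0,0,0],[0,0,0],[0,0,0],[0,0,0]],"turn":[[0,0,-1],[0,0,-1],[0,0,-0.97],[0,0,0],[0,0,0]],"grip":[-1,-1,-1,-1,-1]}'
python3 - <<'E'
from h import *
st()
V=[]
for n in("scene","side"):
    c=camera(n); d=dets(c,n,"tray_cover_c")
    if d: V.append((c,hull(d[0][3]))); print(n,d[0][:3],d[0][3].sum())
z=bot.sense()["position"][2]-.0293
print([fit([v],DIM["tray"],z) for v in V])
c=camera("wrist"); cv2.imwrite("pics/w11.png",c["pixels"][:,:,::-1])
E
```

```text
clock: 44.53
position: [0.3948, -0.3183, 0.1706]
tool_rot: [-179.9, 0.0, 98.0]
ft_force: [1.0, 1.1, -2.1]
width: 0.0117
grip_force: 30.0
clock: 44.95
position: [0.3956, -0.318, 0.1897]
tool_rot: [179.9, 0.0, 127.2]
ft_force: [0.6, -0.1, -3.8]
width: 0.0118
grip_force: 30.0
clock: 45.37
position: [0.3954, -0.3182, 0.1896]
tool_rot: [-180.0, 0.0, 161.6]
ft_force: [0.2, 0.8, -2.8]
width: 0.0118
grip_force: 30.0
clock: 45.78
position: [0.3954, -0.3182, 0.1895]
tool_rot: [-180.0, 0.0, -178.5]
ft_force: [-0.6, -0.0, -3.3]
width: 0.0114
grip_force: 30.0
45.78 [ 0.3954 -0.3182  0.1895] [-1.7997e+02  3.0000e-02 -1.7853e+02] [-0.6 -0.  -3.3] 0.0114 30.0
scene (0.64, [319.0, 133.0], [57.0, 69.0, 87.0]) 2036
side (0.91, [436.0, 173.0], [48.0, 65.0, 88.0]) 2789
[array([ 0.3891, -0.3239,  1.9123,  0.8041]), array([ 0.3906, -0.3233,  0.7747,  0.8082])]
```

View pics/w11.png

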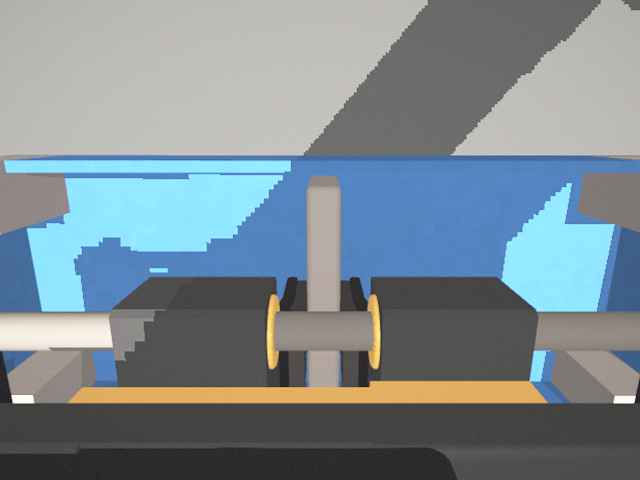

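The blue tray hangs level, rim at rows 156–172 and wall end at row 177. That is about 10 px (≈4 mm) further out than the white one sat, so I'll carry it with that offset.

```bash
python3 -m crank '{"travel":[[-0.4,0.45,0],[-0.7,0.78,0],[-0.7,0.78,0],[-0.7,0.78,0],[-0.7,0.78,0]],"turn":[[0,0,-0.04],[0,0,0],[0,0,0],[0,0,0],[0,0,0]],"grip":[-1,-1,-1,-1,-1]}'
python3 -m crank '{"travel":[[-0.7,0.78,0],[-0.7,0.78,0],[-0.7,0.78,0],[-0.7,0.78,0],[-0.7,0.78,0]],"turn":[[0,0,0],[0,0,0],[0,0,0],[0,0,0],[0,0,0]],"grip":[-1,-1,-1,-1,-1]}'
python3 -m crank '{"travel":[[-0.53,0.57,0],[0,0,0.5],[0,0,0.4],[0,0,0],[0,0,0]],"turn":[[0,0,0],[0,0,0],[0,0,0],[0,0,0],[0,0,0]],"grip":[-1,-1,-1,-1,-1]}'
python3 -m crank '{"travel":[[0,0,0],[0,0,0]],"turn":[[0,0,0],[0,0,0]],"grip":[-1,-1]}'
```

```text
clock: 46.45
position: [0.5189, -0.1703, 0.1893]
tool_rot: [-180.0, 0.0, -178.1]
ft_force: [0.2, -0.2, -3.1]
width: 0.0118
grip_force: 30.0
clock: 46.87
position: [0.6526, -0.0101, 0.1886]
tool_rot: [-180.0, -0.0, -178.1]
ft_force: [0.8, -1.2, -3.5]
width: 0.0116
grip_force: 30.0
clock: 47.28
position: [0.6713, 0.0111, 0.1522]
tool_rot: [-179.9, -0.1, -178.1]
ft_force: [-0.5, 0.0, -2.4]
width: 0.0114
grip_force: 30.0
clock: 47.45
position: [0.6725, 0.0106, 0.1545]
tool_rot: [-180.0, 0.1, -178.1]
ft_force: [-0.7, 0.3, -3.5]
width: 0.0119
grip_force: 30.0
```

```bash
python3 -m crank '{"travel":[[-0.07,0.015,0.4],[0,0,0.4],[0,0,0.3],[0,0,0],[0,0,0]],"turn":[[0,0,0],[0,0,0],[0,0,0],[0,0,0],[0,0,0]],"grip":[-1,-1,-1,-1,-1]}'
python3 - <<'E'
from h import *
st(); c=camera("wrist"); cv2.imwrite("pics/w12.png",c["pixels"][:,:,::-1])
hsv=cv2.cvtColor(c["pixels"],cv2.COLOR_RGB2HSV)
for col in(120,200,400,500): print(col,np.nonzero(cv2.inRange(hsv,(95,80,40),(118,255,255))[:,col])[0][:3])
c=camera("side"); d=dets(c,"side","tray_cover_c")[0]; print(d[:3],fit([(c,hull(d[3]))],DIM["tray"],bot.sense()["position"][2]-.0293))
cv2.imwrite("pics/s12.png",cv2.resize(c["pixels"][120:330,170:400,::-1],None,fx=2.8,fy=2.8))
E
```

```text
clock: 47.87
position: [0.6743, 0.0117, 0.1083]
tool_rot: [-179.9, -0.1, -178.0]
ft_force: [0.4, 0.1, -2.4]
width: 0.0116
grip_force: 30.0
47.87 [0.6743 0.0117 0.1083] [-1.7995e+02 -8.0000e-02 -1.7805e+02] [ 0.4  0.1 -2.4] 0.0116 30.0
120 [156 157 158]
200 [156 157 158]
400 [156 157 158]
500 [156 157 158]
(0.9, [269.0, 242.0], [45.0, 69.0, 98.0]) [0.6727 0.0103 1.8488 0.8351]
```

View pics/s12.png

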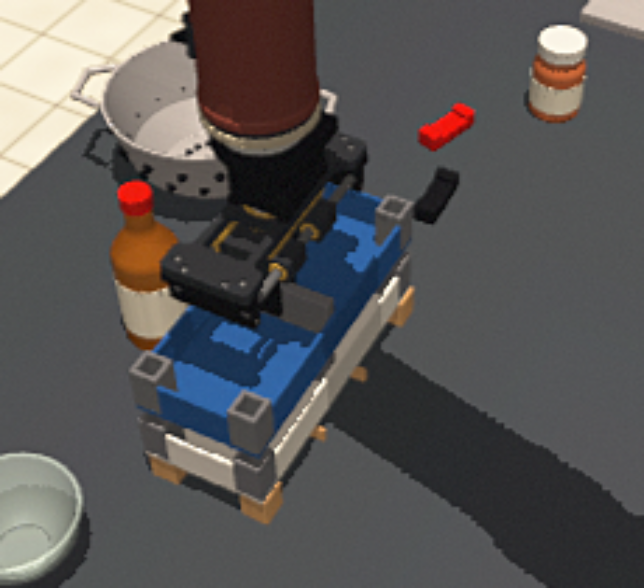

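The blue tray is square above the white one, within about 1 mm by the side camera. Lowering.

```bash
python3 -m crank '{"travel":[[0,0,0.12],[0,0,0],[0,0,0]],"turn":[[0,0,0],[0,0,0],[0,0,0]],"grip":[-1,-1,-1]}'
python3 -m crank '{"travel":[[0,0,0.1],[0,0,0],[0,0,0]],"turn":[[0,0,0],[0,0,0],[0,0,0]],"grip":[-1,-1,-1]}'
python3 -m crank '{"travel":[[0,0,0.08],[0,0,0],[0,0,0]],"turn":[[0,0,0],[0,0,0],[0,0,0]],"grip":[-1,-1,-1]}'
```

```text
clock: 48.27
position: [0.6747, 0.0119, 0.1042]
tool_rot: [-180.0, 0.0, -178.0]
ft_force: [0.1, -0.3, -2.5]
width: 0.0119
grip_force: 30.0
clock: 48.52
position: [0.6746, 0.0119, 0.1]
tool_rot: [-180.0, -0.0, -178.0]
ft_force: [-0.7, 0.1, -3.6]
width: 0.0117
grip_force: 30.0
clock: 48.77
position: [0.6746, 0.0118, 0.0968]
tool_rot: [-180.0, -0.0, -178.0]
ft_force: [-0.6, 0.4, -3.9]
width: 0.012
grip_force: 30.0
```

```bash
python3 -m crank '{"travel":[[0,0,0.08],[0,0,0],[0,0,0]],"turn":[[0,0,0],[0,0,0],[0,0,0]],"grip":[-1,-1,-1]}'
python3 -m crank '{"travel":[[0,0,0.06],[0,0,0],[0,0,0]],"turn":[[0,0,0],[0,0,0],[0,0,0]],"grip":[-1,-1,-1]}'
```

```text
clock: 49.02
position: [0.6746, 0.0118, 0.0936]
tool_rot: [-180.0, -0.0, -178.0]
ft_force: [0.0, -0.2, -3.1]
width: 0.0117
grip_force: 30.0
clock: 49.27
position: [0.6751, 0.0117, 0.0917]
tool_rot: [-180.0, 0.1, -178.0]
ft_force: [0.6, -0.4, -1.2]
width: 0.0118
grip_force: 30.0
```

Seating height reached with light contact, so I'll release and retreat.

```bash
python3 -m crank '{"travel":[[0,0,0.01],[0,0,0],[0,0,0],[0,0,0],[0,0,0]],"turn":[[0,0,0],[0,0,0],[0,0,0],[0,0,0],[0,0,0]],"grip":[-1,-0.1,-0.1,-0.1,-0.1]}'
python3 -m crank '{"travel":[[0,0,0],[0,0,-0.4],[0,0,-0.8],[0,0,-1],[0,0,-1]],"turn":[[0,0,0],[0,0,0],[0,0,0],[0,0,0],[0,0,0]],"grip":[-0.1,-0.1,-0.1,-0.1,-0.1]}'
python3 -m crank '{"travel":[[0.9,0,0],[0.9,0,0],[0.9,0,0],[0.9,0,0],[0.9,0,0]],"turn":[[0,0,0],[0,0,0],[0,0,0],[0,0,0],[0,0,0]],"grip":[-0.1,-0.1,-0.1,-0.1,-0.1]}'
python3 -m crank '{"travel":[[0,0,0],[0,0,0]],"turn":[[0,0,0],[0,0,0]],"grip":[-0.1,-0.1]}'
python3 - <<'E'
from h import *
st(); look("tray_cover_c",["scene","side"],"tray",z0=.062)
c=camera("side"); cv2.imwrite("pics/s13.png",cv2.resize(c["pixels"][120:330,170:400,::-1],None,fx=2.8,fy=2.8))
E
```

```text
clock: 49.68
position: [0.6747, 0.0118, 0.091]
tool_rot: [-180.0, -0.0, -178.0]
ft_force: [0.8, 0.5, -0.1]
width: 0.0309
grip_force: 0.0
clock: 50.1
position: [0.674, 0.0118, 0.2199]
tool_rot: [-179.9, -0.1, -178.1]
ft_force: [1.5, 1.0, 0.2]
width: 0.039
grip_force: 0.0
clock: 50.52
position: [0.4933, 0.0054, 0.2182]
tool_rot: [-179.9, -0.0, -178.0]
ft_force: [-1.1, -0.1, 1.7]
width: 0.039
grip_force: 0.0
clock: 50.68
position: [0.4937, 0.0062, 0.2199]
tool_rot: [179.7, 0.1, -178.0]
ft_force: [0.4, 0.8, 1.8]
width: 0.0396
grip_force: 0.0
50.68 [0.4937 0.0062 0.2199] [ 1.7969e+02  1.2000e-01 -1.7797e+02] [0.4 0.8 1.8] 0.0396 0.0
tray_cover_c scene 0.86 [301.0, 263.0] [66.0, 91.0, 122.0] [0.6712 0.0077 2.343  0.9752]
tray_cover_c side 0.73 [269.0, 237.0] [54.0, 84.0, 121.0] [0.6734 0.0105 2.2739 0.9527]
```

View pics/s13.png

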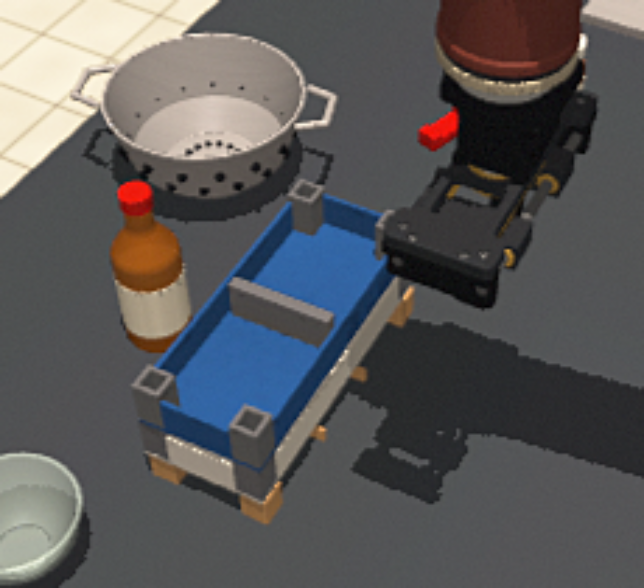

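The picture shows the stack closed. The blue tray's floor lies flush on the white tray's post tops, both trays are square on the dock, and the arm is clear.

```bash
python3 -c "
from bench import hand_in; print(hand_in())"
```

```text
the job is handed in; nothing more can be done
None
```

I packed the organiser and handed it in, with no verdict returned: both plates are in their bays, the white tray is seated on the dock with both blue rests inside, and the blue tray is seated on top.

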